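Load the two-lane consumables dispenser in order of use

ROBOT

A 6-joint arm with a two-finger parallel gripper is mounted at the origin on a cart in front of the work surface, level with it; the furniture and walls round the work are solid. World frame = base frame: x ahead of the robot, y to its left, z up, the work surface at z = 0. Lengths are in m, angles in rad, forces in N, time in s.
With the tool pointing down it reaches from about 0.25 to 0.725 m from the base axis. Payload 4 kg.
Tool frame: the origin (TCP) lies midway between the tips of the shut fingers; the grasp point (between the pads) lies 19 mm behind it; z points along the fingers, y is the direction in which the jaws open and shut (so a half turn about z gives the same grasp; the last joint's range is limited). The gripper opens to 85 mm and grips with 20 to 120 N. Pads are 22 mm wide; open, the fingers measure 114 mm over their backs; the gripper's body (76 mm by 85 mm) begins 54 mm behind the grasp point. The pads swing forward as they close: fully open they stand 13 mm farther back than shut.
Start: joints at [-1.289, 0.241, 0.005, 1.335, 0, 1.571], TCP at [0.139, -0.48, 0.203] pointing down, gripper open.
Joint ranges: [-2.72, 2.72], [-1.05, 1.87], [-1.09, 1.28], [-1.99, 2.15], [-1.42, 1.44], [-3.14, 3.14]. Speed limits (rad/s): [2.79, 2.79, 3.14, 3.14, 3.14, 3.14].

INTERFACE

Orientations are given as a unit quaternion [x, y, z, w].
In Python, from workcell import bot gives the robot as it stands.
- The arm moves only by the shell command python3 -m inch 'ROWS'. ROWS is JSON, a list of rows, each a list of 5 numbers: the shift along the tool's x, y, z scaled (see below), then the turn about the tool's z scaled (see below), then the closure, from 0 (fully open) to 1 (shut). A call has 1 to 10 rows; each row is the pose to reach, as a shift and turn from the pose commanded when the call began, along the tool's axes at that moment; what a row does not reach only later rows make up. The controller multiplies each number of a shift by 100 cm and each number of a turn by 120 degrees. A row lasts 1/8 s, in which the tool goes at most 62.5 mm and 10.7 degrees, less where a joint would pass 70% of its speed; a pose out of reach is approached as far as the arm can. A call with a number of a shift or a turn outside -1 to 1 is refused whole. A call with a gripper value outside its range is refused whole. The fingers move at their own pace and stop on an object; the grip force is fixed at half the most. Time passes only in rows, so rows that repeat a pose let the fingers close. It gives the time, the measured TCP pose, the force and the opening at its end, in the units of the state.
- bot.get_obs(): the state, without advancing time (a new reading comes with each control period).
- bot.camera(name): name is "scene" or "top" or "wrist"; returns the picture (384x512x3 uint8, red, green, blue); there is no depth.
- bot.calibration(name): a dict with "intrinsics" (3x3 intrinsics, pixels), "xyz" and "attitude" of the camera in the world; the wrist camera has in their place "tool_from_camera" (4x4, takes a point from camera to tool coordinates, whose origin is the TCP and whose axes are the flange's). Camera axes: x right, y down, z forward; pixel columns grow to the right and rows downward; lengths in m; the calibration is good to about 2 mm. A picture is of the moment at which its call begins: read the wrist's pose just before it. calibration takes no time and is no camera call.
- bot.job_done(): hands the job in, once; it reports no verdict.
Trained networks look in the newest picture that a camera, given by its name, has taken for a name from the list of things; names that differ only in an ending like _2 or _b are one class to them, and where a whole thing is asked for, a point or a joint stands for the part that bears it (a point fixed in the world has none). Each returns a list of dicts, best first, with "score" (0 to 1); they miss things now and then, are a little off and sometimes report something else, mostly with a low value. They report only what shows in the picture. A call takes as long as a camera call.
- bot.masks_of(camera, target): "pixels" (384x512 bool, what is visible of it) and "extent" ([left, top, width, height] as shares, 0 to 1, of the picture: columns of its width, rows of its height, round what is visible of it).
- bot.spot_point(camera, target): "point" ([column, row] as shares, 0 to 1, of the picture: columns of its width, rows of its height: a listed point, or the origin of a listed thing).
The state is a dict: "clock": time; "joint_pos": joint angles; "joint_vel": joint speeds; "tau": joint torques, N m; "eef_pos": TCP position; "tool_rot": TCP orientation; "ft_force": force on the tool from outside, world axes, zero at the start; "ft_torque": the same for the moment, N m; "grip_width": finger opening in m.
Only numpy, scipy, OpenCV 4.12 (cv2) and the standard library are available. Lean on these libraries where they do the work, as an engineer would, in place of code of your own. Each camera call takes 0.05 s, during which the arm holds its last target.

TASK

Restock the little gravity dispenser on the bench so that opened stock is used up first: in each lane the opened carton goes at the stop and the sealed, taped carton of the same kind comes behind it - blue cartons in the blue lane, green cartons in the green lane. The blue cups are our last ones, so put the orange reorder marker in the blue lane between its two cartons. Everything has to stand upright and lengthwise in its lane (the marker with its cards facing up and down the lane), slid down and closed up against the stop or the thing in front of it; do not knock over the glass flask.

Things in the scene. Friction and masses are not known exactly. Their poses are not given: they have to be found in the camera images.
- cup_lane: Blue lane of the dispenser: fixed chute, slope 12 degrees, blue guides, stop and label (round cups) at its low end. Origin on its centre line under the stop's inner face, at bench level; x level, uphill along the lane, y across, z up. Slippery floor z = 26 mm + 0.2126 x from x = 0 (stop) to 195 mm, 48 mm wide; guides flare to 75 mm at 13 mm up. Boxes let go on it slide to the stop (37 mm high).
- cuvette_lane: Green lane of the dispenser: fixed chute, slope 12 degrees, green guides, stop and label (square cuvettes) at its low end. Origin on its centre line under the stop's inner face, at bench level; x level, uphill along the lane, y across, z up. Slippery floor z = 26 mm + 0.2126 x from x = 0 (stop) to 195 mm, 48 mm wide; guides flare to 75 mm at 13 mm up. Boxes let go on it slide to the stop (37 mm high).
- cups_open_mid (a point): Opened carton of sampler cups: white card box with a blue band, top torn off, twelve round white cups showing inside a blue rim; 50 mm long (its x), 40 mm wide (its y), 60 mm tall, about 50 g; loose, upright on the bench. The point is its centre, 30 mm above its underside; z up. Either end may lead. Grasp from above across the 40 mm width.
- cups_full_mid (a point): Sealed carton of sampler cups: white card box with a blue band, closed top with brown tape along the middle and a blue stripe on either side; 50 mm long (its x), 40 mm wide (its y), 60 mm tall, about 90 g; loose, upright on the bench. The point is its centre, 30 mm above its underside; z up. Either end may lead. Grasp from above across the 40 mm width.
- cuvettes_open_mid (a point): Opened carton of cuvettes: white card box with a green band, top torn off, twelve square cuvettes showing inside a green rim; 50 mm long (its x), 40 mm wide (its y), 60 mm tall, about 50 g; loose, upright on the bench. The point is its centre, 30 mm above its underside; z up. Either end may lead. Grasp from above across the 40 mm width.
- cuvettes_full_mid (a point): Sealed carton of cuvettes: white card box with a green band, closed top with brown tape along the middle and a green stripe on either side; 50 mm long (its x), 40 mm wide (its y), 60 mm tall, about 90 g; loose, upright on the bench. The point is its centre, 30 mm above its underside; z up. Either end may lead. Grasp from above across the 40 mm width.
- reorder_marker_mid (a point): Reorder marker: orange plastic block with a card pocket in its top and a red-striped paper card on each broad face; 24 mm thick (its x, along the lane when placed), 40 mm wide (its y), 60 mm tall, about 60 g; loose, upright on the bench. The point is its centre, 30 mm above its underside; z up. Grasp from above across the 40 mm width.
- flask_mid (a point): Glass volumetric flask with a teal stopper, 150 mm tall, 49 mm across the bulb, with a thin neck; loose, not to be knocked over. The point is on its axis, half-way up (75 mm).

How it is judged:
By the outcome, as a careful person would: the job done as asked, in the order asked, and still so for the second after the job is handed in, with the robot touching nothing.
It also fails if it takes over 128 s, if anything falls off the work surface, if the arm or the gripper's body presses on something with over 40 N, if the wrist force passes 120 N, or if a joint passes its speed limit or range.

## Working session

There is one attempt and no reset: what is moved stays moved. The work goes in short steps, Python scripts to look and compute and a shell command to move; the robot and the scene stay as the last step left them, time stands still between calls to the robot, and variables do not carry over. Pictures are saved under pics/ and viewed, and the job is handed in when it is done.

```bash
ls; mkdir -p pics; python3 - <<'E'
from workcell import bot
import cv2
print(bot.get_obs())
for n in ("scene","top","wrist"):
    im=bot.camera(n); cv2.imwrite(f"pics/{n}0.png",im[:,:,::-1]); print(n,bot.calibration(n))
E
```

```text
pics
{'clock': 0.0, 'joint_pos': array([-1.28901164e+00,  2.41400864e-01,  3.74051458e-03,  1.33518363e+00,
        1.81051474e-05,  1.57081107e+00]), 'joint_vel': array([ 0.00020585,  0.00124938,  0.00080975,  0.00077422, -0.00101485,
        0.00015408]), 'tau': array([ 1.07023665e-03, -3.72320831e+01,  2.52404702e+01,  1.70089526e-02,
        1.60022141e-04,  9.40681218e-06]), 'eef_pos': array([ 0.13885319, -0.47963006,  0.20232527]), 'tool_rot': array([ 9.90091599e-01,  1.40419291e-01, -1.34816842e-04, -1.01494947e-03]), 'ft_force': array([0.44206393, 0.3906589 , 0.33663936]), 'ft_torque': array([ 0.01285956, -0.00537983, -0.02553035]), 'grip_width': 0.08543268710495744}
scene {'intrinsics': array([[377.79842807,   0.        , 257.55209175],
       [  0.        , 377.79842807, 189.17456483],
       [  0.        ,   0.        ,   1.        ]]), 'xyz': array([-0.16970877, -0.69113486,  0.45445689]), 'attitude': array([ 0.7596699 , -0.38302339,  0.23177561, -0.47167234])}
top {'intrinsics': array([[463.05564244,   0.        , 255.83060578],
       [  0.        , 463.05564244, 196.08415016],
       [  0.        ,   0.        ,   1.        ]]), 'xyz': array([ 0.36022066, -0.22328135,  0.99283603]), 'attitude': array([ 0.70903527, -0.7031165 ,  0.03920976, -0.0368614 ])}
wrist {'intrinsics': array([[316.05817199,   0.        , 249.23895695],
       [  0.        , 316.05817199, 193.21867772],
       [  0.        ,   0.        ,   1.        ]]), 'tool_from_camera': array([[ 7.73592906e-04, -9.47404495e-01, -3.20037692e-01,
         8.19128170e-02],
       [ 9.99999110e-01,  3.85008627e-04,  1.27745364e-03,
        -9.68201503e-04],
       [-1.08704805e-03, -3.20038396e-01,  9.47403950e-01,
        -1.71354165e-01],
       [ 0.00000000e+00,  0.00000000e+00,  0.00000000e+00,
         1.00000000e+00]])}
```

View pics/scene0.png

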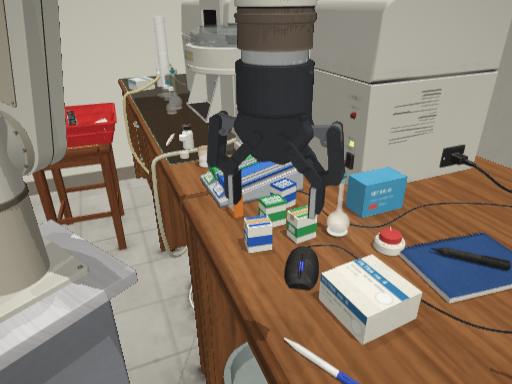

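View pics/top0.png

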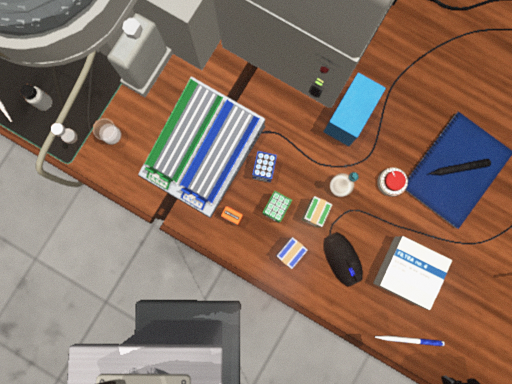

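View pics/wrist0.png

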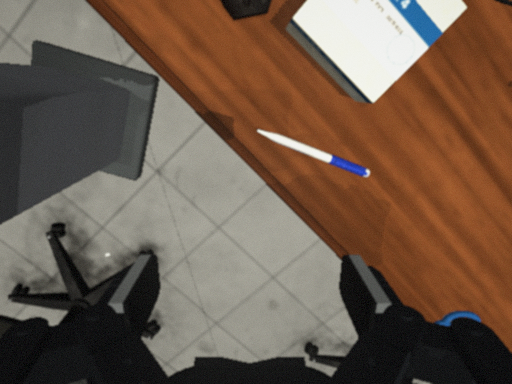

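The top view shows the dispenser at about (205,145), low end at lower left. The opened cups are at (264,165), opened cuvettes (278,206), sealed cuvettes (318,211), sealed cups (292,252), marker (232,215) and flask (343,185).

```bash
cat > h.py <<'E'
import numpy as np, cv2
from scipy.spatial.transform import Rotation as R
from workcell import bot
def campose(n,obs=None):
    c=bot.calibration(n);K=c["intrinsics"]
    if n=="wrist":
        o=obs; T=np.eye(4);T[:3,:3]=R.from_quat(o["tool_rot"]).as_matrix();T[:3,3]=o["eef_pos"]
        T=T@c["tool_from_camera"]; return K,T[:3,:3],T[:3,3]
    return K,R.from_quat(c["attitude"]).as_matrix(),np.array(c["xyz"])
def ray(P,px):
    K,Rm,t=P; d=Rm@np.linalg.solve(K,[px[0],px[1],1]); return t,d/np.linalg.norm(d)
def proj(P,X):
    K,Rm,t=P; c=(np.atleast_2d(X)-t)@Rm; q=c@K.T; return q[:,:2]/q[:,2:]
def onz(P,px,z):
    t,d=ray(P,px); return t+d*(z-t[2])/d[2]
def tri(rs):
    A=sum(np.eye(3)-np.outer(d,d) for t,d in rs); b=sum((np.eye(3)-np.outer(d,d))@t for t,d in rs)
    X=np.linalg.solve(A,b); return X,[np.linalg.norm((np.eye(3)-np.outer(d,d))@(X-t)) for t,d in rs]
E
python3 - <<'E'
from h import *
np.set_printoptions(precision=4,suppress=True)
names="cup_lane cuvette_lane cups_open_mid cups_full_mid cuvettes_open_mid cuvettes_full_mid reorder_marker_mid flask_mid".split()
P={n:campose(n) for n in("scene","top")}
for n in names:
    r=[]
    for c in("top","scene"):
        s=bot.spot_point(c,n)
        print(n,c,[(np.round(np.array(d["point"])*[512,384],1),round(d["score"],2)) for d in s[:3]])
        if s:r.append(ray(P[c],np.array(s[0]["point"])*[512,384]))
    if len(r)==2: print(tri(r))
for n in names[2:7]:
    m=bot.masks_of("top",n)
    if not m: continue
    px=m[0]["pixels"].astype(np.uint8)
    ys,xs=np.nonzero(px)
    print(n,m[0]["score"],cv2.minAreaRect(np.c_[xs,ys].astype(np.float32)))
print(bot.get_obs()["clock"])
im=cv2.imread("pics/top0.png")[70:280,130:380]
cv2.imwrite("pics/topz.png",cv2.resize(im,None,fx=2.8,fy=2.8,interpolation=2))
E
```

```text
cup_lane top [(array([199.6, 195.3]), 0.65)]
cup_lane scene [(array([228.4, 195.8]), 0.94)]
(array([ 0.4703, -0.1084,  0.0047]), [np.float64(0.003961875623771346), np.float64(0.003961875623771348)])
cuvette_lane top [(array([163.4, 174.4]), 0.82)]
cuvette_lane scene [(array([214.1, 186.3]), 0.57), (array([342. , 202.6]), 0.24)]
(array([ 0.5141, -0.0231, -0.0099]), [np.float64(0.0005719487893682177), np.float64(0.0005719487893681361)])
cups_open_mid top [(array([264.2, 169.3]), 0.9)]
cups_open_mid scene [(array([283. , 192.4]), 0.73)]
(array([ 0.5215, -0.2445,  0.034 ]), [np.float64(0.0016944673730656715), np.float64(0.0016944673730656908)])
cups_full_mid top [(array([289.2, 248.9]), 0.73)]
cups_full_mid scene [(array([260.4, 232.9]), 0.76)]
(array([ 0.3562, -0.2977,  0.0246]), [np.float64(0.0018329515910661563), np.float64(0.001832951591066114)])
cuvettes_open_mid top [(array([272.9, 206.7]), 0.77)]
cuvettes_open_mid scene [(array([275.8, 213.3]), 0.8)]
(array([ 0.4475, -0.2679,  0.0175]), [np.float64(0.0068623563581265284), np.float64(0.006862356358126491)])
cuvettes_full_mid top [(
[... 661 characters left out ...]
72 ]), [np.float64(0.0015549244711858883), np.float64(0.0015549244711859148)])
cups_open_mid 0.81 ((263.0364990234375, 166.7467803955078), (19.224504470825195, 28.581974029541016), 13.392498016357422)
cups_full_mid 0.73 ((290.9507751464844, 252.458984375), (21.510196685791016, 24.839155197143555), 39.80556869506836)
cuvettes_open_mid 0.82 ((276.4000549316406, 206.70001220703125), (20.124608993530273, 25.938386917114258), 26.56505012512207)
cuvettes_full_mid 0.88 ((315.8999938964844, 211.70001220703125), (21.913463592529297, 28.174457550048828), 26.56505012512207)
reorder_marker_mid 0.54 ((231.2408447265625, 215.55276489257812), (20.72493553161621, 11.310667037963867), 28.300756454467773)
1.2
```

View pics/topz.png

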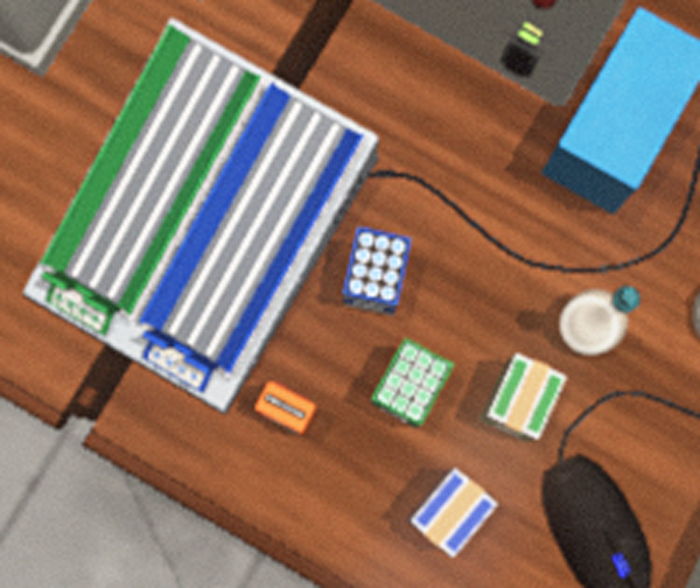

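```bash
cat > fit.py <<'E'
from h import *
from scipy.optimize import minimize
def boxpts(x,y,yaw,L,W,H=.06):
    c,s=np.cos(yaw),np.sin(yaw)
    return np.array([[x+c*a*L/2-s*b*W/2,y+s*a*L/2+c*b*W/2,z] for a in(-1,1) for b in(-1,1) for z in(0,H)])
def render(P,X,S=4):
    q=((proj(P,X)+.5)*S).astype(np.float32); h=cv2.convexHull(q)
    m=np.zeros((384*S,512*S),np.uint8); cv2.fillConvexPoly(m,np.round(h).astype(int),1)
    return cv2.resize(m.astype(np.float32),(512,384),interpolation=cv2.INTER_AREA)
def fitbox(views,x0,L,W):
    def f(p):
        e=0
        for P,m in views:
            r=render(P,boxpts(p[0]/100,p[1]/100,p[2]/.1*.1,L,W)); e+=1-np.minimum(r,m).sum()/np.maximum(r,m).sum()
        return e
    best=None
    for yaw in np.arange(0,np.pi,np.pi/8):
        p0=np.array([x0[0]*100,x0[1]*100,yaw])
        s=minimize(f,p0,method="Nelder-Mead",options=dict(initial_simplex=p0+np.array([[0,0,0],[.6,0,0],[0,.6,0],[0,0,.25]]),xatol=.005,fatol=1e-4))
        if best is None or s.fun<best.fun: best=s
    return best.x[0]/100,best.x[1]/100,np.degrees(best.x[2])%180,best.fun
E
python3 - <<'E'
from fit import *
P={n:campose(n) for n in("scene","top")}
D=dict(cups_open_mid=(.5215,-.2445),cups_full_mid=(.356,-.298),cuvettes_open_mid=(.4475,-.268),cuvettes_full_mid=(.43,-.349),reorder_marker_mid=(.4235,-.181))
im=cv2.imread("pics/top0.png")
big=cv2.resize(im,None,fx=4,fy=4,interpolation=2)
for n,x0 in D.items():
    L=.024 if 'mark' in n else .05
    ms={}
    m=bot.masks_of("top",n); M=m[0]["pixels"].astype(np.float32)
    ms2=bot.masks_of("scene",n)
    r=fitbox([(P["top"],M)],x0,L,.04); print(n,m[0]["score"],np.round(r,4))
    q=(proj(P["top"],boxpts(r[0],r[1],np.radians(r[2]),L,.04))+.5)*4
    for a,b in((1,3),(3,7),(7,5),(5,1),(0,2),(2,6),(6,4),(4,0)): cv2.line(big,tuple(q[a].astype(int)),tuple(q[b].astype(int)),(0,0,255) if a%2 else (0,255,255),1)
    if ms2:
        r=fitbox([(P["top"],M),(P["scene"],ms2[0]["pixels"].astype(np.float32))],x0,L,.04); print('  both',np.round(r,4))
cv2.imwrite("pics/fit.png",big[500:1120,700:1420])
E
```

```text
cups_open_mid 0.81 [ 5.264000e-01 -2.411000e-01  1.673625e+02  6.720000e-02]
  both [  0.5264  -0.2414 167.8753   0.4789]
cups_full_mid 0.73 [ 3.477000e-01 -2.980000e-01  1.406182e+02  7.420000e-02]
  both [ 3.477000e-01 -2.981000e-01  1.399783e+02  1.331000e-01]
cuvettes_open_mid 0.82 [ 4.413000e-01 -2.680000e-01  1.516031e+02  7.730000e-02]
  both [  0.4423  -0.2691 151.5181   0.2729]
cuvettes_full_mid 0.88 [ 4.319000e-01 -3.502000e-01  1.556276e+02  5.330000e-02]
  both [  0.4319  -0.3508 155.9297   0.1834]
reorder_marker_mid 0.54 [ 4.228000e-01 -1.752000e-01  1.506581e+02  1.467000e-01]
  both [  0.4223  -0.1756 147.9323   0.6956]
```

View pics/fit.png

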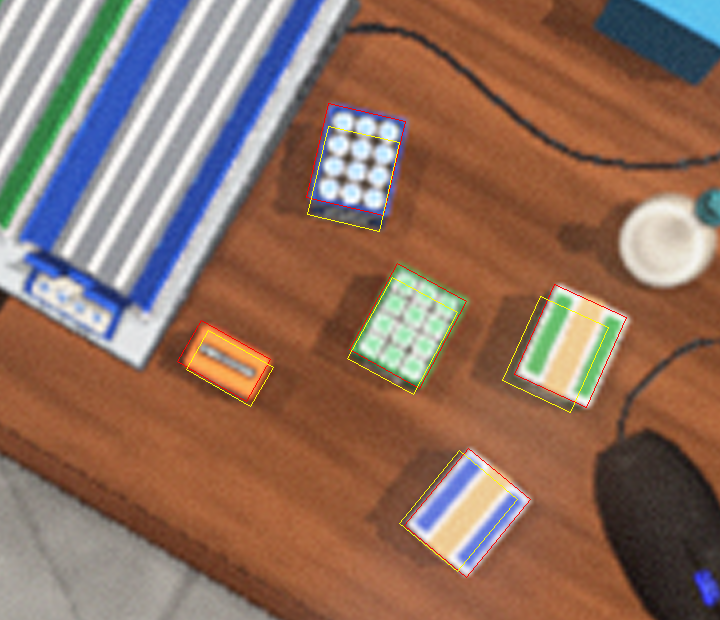

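The red model tops fit the cartons to about 1–2 px. Next I'll fit the lanes.

```bash
cat > lane.py <<'E'
from fit import *
P=campose("top"); im=cv2.imread("pics/top0.png"); hsv=cv2.cvtColor(im,cv2.COLOR_BGR2HSV)
roi=np.zeros((384,512),np.uint8); cv2.fillConvexPoly(roi,np.array([[135,180],[195,75],[272,115],[212,218]]),1)
blue=((hsv[...,0]>100)&(hsv[...,0]<130)&(hsv[...,1]>120)&(roi>0)).astype(np.float32)
green=((hsv[...,0]>45)&(hsv[...,0]<85)&(hsv[...,1]>100)&(roi>0)).astype(np.float32)
def lp(o,yaw,X):
    X=np.atleast_2d(X); c,s=np.cos(yaw),np.sin(yaw)
    return np.c_[o[0]+c*X[:,0]-s*X[:,1],o[1]+s*X[:,0]+c*X[:,1],X[:,2]]
def polys():
    out=[]
    for s in(-1,1):
        out.append(np.array([[x,s*y,.026+.2126*x+h] for x,y,h in((.005,.024,0),(.195,.024,0),(.195,.0375,.013),(.005,.0375,.013))]))
    return out
def rend(o,yaw,S=4):
    m=np.zeros((384*S,512*S),np.uint8)
    for p in polys(): cv2.fillPoly(m,[np.round((proj(P,lp(o,yaw,p))+.5)*S).astype(int)],1)
    return cv2.resize(m.astype(np.float32),(512,384),interpolation=cv2.INTER_AREA)
if __name__=="__main__":
    def one(M):
        def f(p):
            r=rend(p[:2]/100,p[2]); return 1-np.minimum(r,M).sum()/np.maximum(r,M).sum()
        return f
    big=cv2.resize(im,None,fx=4,fy=4,interpolation=2)
    for M,o in((blue,(.47,-.108)),(green,(.514,-.023))):
        p0=np.array([o[0]*100,o[1]*100,-.5])
        s=minimize(one(M),p0,method="Nelder-Mead",options=dict(initial_simplex=p0+np.array([[0,0,0],[1,0,0],[0,1,0],[0,0,.1]]),xatol=.005,fatol=1e-4))
        o=s.x[:2]/100; print(o,np.degrees(s.x[2]),s.fun)
        for p in polys()+[np.array([[0,-.024,.026],[0,.024,.026],[0,.024,.063],[0,-.024,.063]]),np.array([[0,0,.026],[.195,0,.026+.195*.2126]])]:
            cv2.polylines(big,[((proj(P,lp(o,s.x[2],p))+.5)*4).astype(int)],True,(0,0,255),1)
    cv2.imwrite("pics/lane.png",big[280:880,540:1100])
E
python3 lane.py
```

```text
[ 0.46615635 -0.09979955] -29.87183862802946 0.18811088800430298
[ 0.51010587 -0.02536974] -30.24678883002616 0.19462454319000244
```

View pics/lane.png

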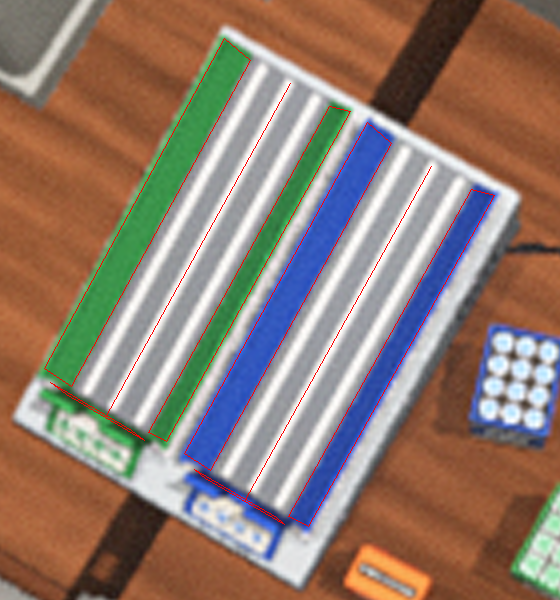

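Lane model fits well: blue origin (0.466,-0.100), green (0.510,-0.025), uphill yaw −30°. First I'll move above the opened cups.

```bash
cat > go.py <<'E'
import sys
from h import *
o=bot.get_obs(); T=R.from_quat(o["tool_rot"]).as_matrix(); p=o["eef_pos"]
x,y,z,yaw=map(float,sys.argv[1:5])
cur=np.degrees(np.arctan2(T[1,0],T[0,0])); d=T.T@(np.array([x,y,z])-p)
t=-((yaw-cur+90)%180-90)
print("yaw %.1f pos %s j %s grip %.4f clk %.2f F %s"%(cur,np.round(p,4),np.round(o["joint_pos"],2),o["grip_width"],o["clock"],np.round(o["ft_force"],1)))
print("shift",np.round(d,4),"turn",round(t/120,4),"tilt",np.round(T[:,2],3))
E
python3 go.py .5264 -.2411 .2 -12.6
```

```text
yaw 16.1 pos [ 0.139  -0.4803  0.2032] j [-1.29  0.24  0.01  1.34 -0.    1.57] grip 0.0853 clk 1.70 F [ 0.  -0.1 -0.5]
shift [ 0.4386 -0.122   0.0032] turn 0.2396 tilt [-0. -0. -1.]
```

```bash
python3 -m inch '[[0.06,-0.017,0,0.04,0.2],[0.12,-0.033,0,0.08,0.365],[0.18,-0.05,0,0.12,0.365],[0.24,-0.067,0,0.16,0.365],[0.3,-0.083,0,0.2,0.365],[0.36,-0.1,0,0.24,0.365],[0.41,-0.114,0.002,0.24,0.365],[0.439,-0.122,0.003,0.24,0.365],[0.439,-0.122,0.003,0.24,0.365],[0.439,-0.122,0.003,0.24,0.365]]'; python3 go.py .5264 -.2411 .02 -12.6; python3 - <<'E'
from fit import *
o=bot.get_obs();im=bot.camera("wrist");cv2.imwrite("pics/w1.png",im[:,:,::-1])
P=campose("wrist",o)
m=bot.masks_of("wrist","cups_open_mid")
if m: print(m[0]["score"],fitbox([(P,m[0]["pixels"].astype(np.float32))],(.5264,-.2411),.05,.04))
E
```

```text
clock: 2.95
eef_pos: [0.5262, -0.2412, 0.2]
tool_rot: [0.994, -0.11, -0.0, 0.0]
ft_force: [-0.6, -0.2, 0.1]
grip_width: 0.0543
yaw -12.7 pos [ 0.5262 -0.2412  0.2   ] j [-0.43  0.4   0.22  1.39 -0.    2.93] grip 0.0543 clk 2.95 F [-0.6 -0.2  0.1]
shift [ 0.0003 -0.0002  0.18  ] turn -0.0005 tilt [-0.001 -0.    -1.   ]
0.84 (np.float64(0.5243625992118274), np.float64(-0.24402749904416002), np.float64(168.80613805653385), np.float64(0.03489375114440918))
```

View pics/w1.png

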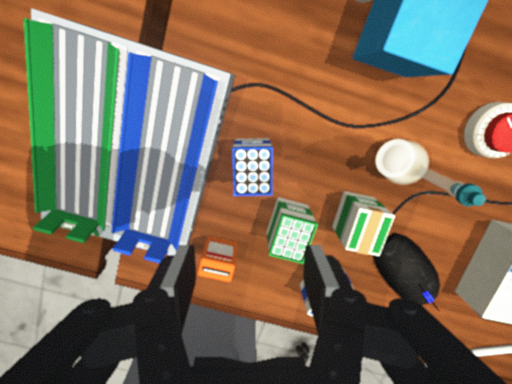

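The wrist view shows everything: opened cups (253,167), marker (217,262), lanes at left. Joint 6 is near its limit, so I'll use the half-turned grasp. First I'll refine the other poses from this view.

```bash
cat > wl.py <<'E'
import sys
from lane import *
import lane
def wristfit(png,obs,tag):
    P=campose("wrist",obs); lane.P=P
    im=cv2.imread(png); big=cv2.resize(im,None,fx=3,fy=3,interpolation=2)
    return P,im,big
E
python3 - <<'E'
from fit import *
import lane
o=bot.get_obs();P=campose("wrist",o);bot.camera("wrist")
D=dict(cups_open_mid=(.5243,-.244),cups_full_mid=(.3477,-.298),cuvettes_open_mid=(.442,-.268),cuvettes_full_mid=(.4319,-.3502),reorder_marker_mid=(.4228,-.1752))
im=cv2.imread("pics/w1.png");big=cv2.resize(im,None,fx=3,fy=3,interpolation=2)
for n,x0 in D.items():
    L=.024 if 'mark' in n else .05
    m=bot.masks_of("wrist",n)
    if not m: continue
    r=fitbox([(P,m[0]["pixels"].astype(np.float32))],x0,L,.04); print(n,m[0]["score"],np.round(r,4))
    q=(proj(P,boxpts(r[0],r[1],np.radians(r[2]),L,.04))+.5)*3
    for a,b in((1,3),(3,7),(7,5),(5,1)): cv2.line(big,tuple(q[a].astype(int)),tuple(q[b].astype(int)),(0,0,255),1)
lane.P=P
for o_ in((.4662,-.0998),(.5101,-.0254)):
    for p in lane.polys()+[np.array([[0,-.024,.026],[0,.024,.026],[0,.024,.063],[0,-.024,.063]])]:
        cv2.polylines(big,[((proj(P,lane.lp(o_,np.radians(-30),p))+.5)*3).astype(int)],True,(0,0,255),1)
cv2.imwrite("pics/w1f.png",big[:900,40:840])
E
cp pics/w1f.png /tmp/a.png; python3 -c "
import cv2;i=cv2.imread('/tmp/a.png');cv2.imwrite('pics/w1f.png',cv2.resize(i,None,fx=.66,fy=.66,interpolation=cv2.INTER_AREA))"
```

```text
cups_open_mid 0.91 [ 5.245000e-01 -2.438000e-01  1.685257e+02  1.850000e-02]
cups_full_mid 0.63 [ 0.3275 -0.2576  2.0404  0.9211]
cuvettes_open_mid 0.72 [ 4.402000e-01 -2.704000e-01  1.525806e+02  4.810000e-02]
cuvettes_full_mid 0.55 [ 4.300000e-01 -3.536000e-01  1.562135e+02  3.610000e-02]
reorder_marker_mid 0.71 [ 4.216000e-01 -1.787000e-01  1.528076e+02  7.040000e-02]
```

View pics/w1f.png

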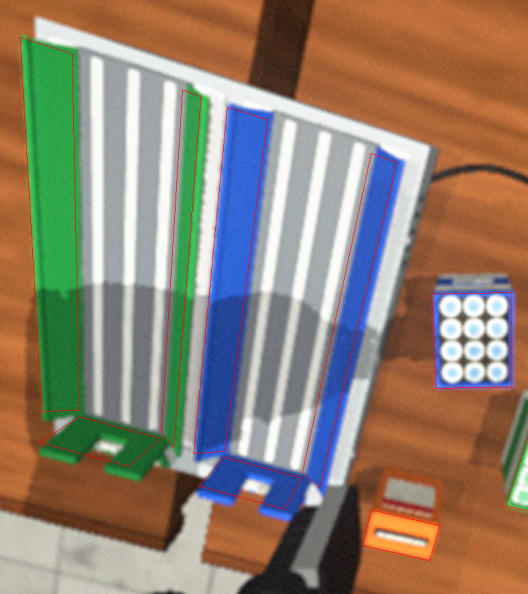

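```bash
python3 -m inch '[[0,0,0,-0.08,0.365],[0,0,0,-0.16,0.365],[0,0,0,-0.24,0.365],[0,0,0,-0.32,0.365],[0,0,0,-0.4,0.365],[0,0,0,-0.48,0.365],[0,0,0,-0.56,0.365],[0,0,0,-0.64,0.365],[0,0,0,-0.72,0.365],[0,0,0,-0.8,0.365]]'; python3 go.py .5255 -.2425 .02 168
```

```text
clock: 4.6
eef_pos: [0.5267, -0.2412, 0.2003]
tool_rot: [0.745, 0.667, 0.0, 0.0]
ft_force: [-0.7, 0.6, 1.0]
grip_width: 0.0539
yaw 83.6 pos [ 0.5267 -0.2412  0.2003] j [-0.43  0.4   0.22  1.39 -0.    1.25] grip 0.0539 clk 4.60 F [-0.7  0.6  1. ]
shift [-0.0014 -0.001   0.1803] turn -0.703 tilt [ 0. -0. -1.]
```

```bash
python3 -m inch '[[0,0,0,-0.08,0.365],[0,0,0,-0.16,0.365],[0,0,0,-0.24,0.365],[0,0,0,-0.32,0.365],[0,0,0,-0.4,0.365],[0,0,0,-0.48,0.365],[0,0,0,-0.56,0.365],[0,0,0,-0.64,0.365],[-0.001,-0.001,0,-0.703,0.365],[-0.001,-0.001,0,-0.703,0.365]]'; python3 go.py .5255 -.2425 .02 168;  python3 - <<'E'
from fit import *
o=bot.get_obs();im=bot.camera("wrist");cv2.imwrite("pics/w2.png",im[:,:,::-1])
P=campose("wrist",o)
for n,x0 in dict(cups_open_mid=(.5243,-.244)).items():
  m=bot.masks_of("wrist",n)
  if m: print(m[0]["score"],fitbox([(P,m[0]["pixels"].astype(np.float32))],x0,.05,.04))
E
```

```text
clock: 5.85
eef_pos: [0.5255, -0.2421, 0.2003]
tool_rot: [0.108, 0.994, -0.0, 0.0]
ft_force: [-0.1, 0.1, -0.2]
grip_width: 0.0542
yaw 167.6 pos [ 0.5255 -0.2421  0.2003] j [-0.43  0.4   0.22  1.39  0.   -0.22] grip 0.0542 clk 5.85 F [-0.1  0.1 -0.2]
shift [-1.000e-04 -4.000e-04  1.803e-01] turn -0.0034 tilt [ 0. -0. -1.]
```

View pics/w2.png

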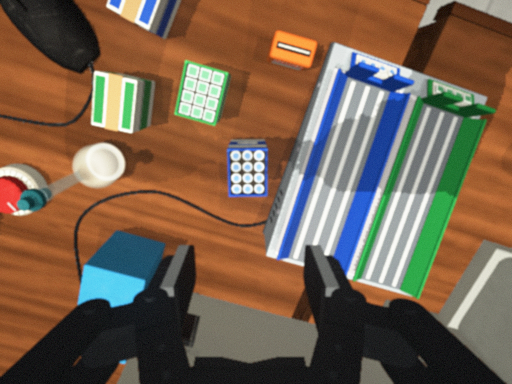

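```bash
python3 - <<'E'
from fit import *
import lane
o=bot.get_obs();im=bot.camera("wrist")[:,:,::-1].copy();P=campose("wrist",o)
for n,x0 in dict(cups_open_mid=(.5255,-.2425),cuvettes_open_mid=(.4415,-.269),reorder_marker_mid=(.4222,-.177),cuvettes_full_mid=(.431,-.352)).items():
  L=.024 if 'mark' in n else .05
  m=bot.masks_of("wrist",n)
  if m: print(n,m[0]["score"],np.round(fitbox([(P,m[0]["pixels"].astype(np.float32))],x0,L,.04),4))
hsv=cv2.cvtColor(im,cv2.COLOR_BGR2HSV); lane.P=P
roi=np.zeros((384,512),np.uint8); cv2.fillConvexPoly(roi,np.array([[335,40],[500,100],[420,310],[265,255]]),1)
M1=((hsv[...,0]>100)&(hsv[...,0]<130)&(hsv[...,1]>120)&(roi>0)).astype(np.float32)
M2=((hsv[...,0]>45)&(hsv[...,0]<85)&(hsv[...,1]>100)&(roi>0)).astype(np.float32)
for M,o_ in((M1,(.466,-.1)),(M2,(.51,-.0254))):
    def f(p):
        r=lane.rend(p[:2]/100,p[2]); return 1-np.minimum(r,M).sum()/np.maximum(r,M).sum()
    p0=np.array([o_[0]*100,o_[1]*100,-.523])
    s=minimize(f,p0,method="Nelder-Mead",options=dict(initial_simplex=p0+np.array([[0,0,0],[.5,0,0],[0,.5,0],[0,0,.05]]),xatol=.005,fatol=1e-4))
    print(s.x[:2]/100,np.degrees(s.x[2]),s.fun)
E
```

```text
cups_open_mid 0.69 [ 5.258000e-01 -2.438000e-01  1.670614e+02  3.230000e-02]
cuvettes_open_mid 0.68 [ 4.40900e-01 -2.70200e-01  1.51963e+02  3.35000e-02]
reorder_marker_mid 0.68 [ 4.219000e-01 -1.786000e-01  1.537968e+02  6.550000e-02]
cuvettes_full_mid 0.97 [ 4.312000e-01 -3.530000e-01  1.555781e+02  2.660000e-02]
[ 0.46244945 -0.10016162] -29.856634398154053 0.22054874897003174
[ 0.50791836 -0.02651692] -30.031929160776144 0.258849561214447
```

Wrist readings from the two yaws agree: opened cups at (0.525,-0.244), and the top camera is biased by about (+1,+2.5) mm. Now I'll descend and grasp.

```bash
python3 go.py .5252 -.2438 .02 168; python3 -m inch '[[0,0.002,0.06,-0.003,0.365],[0,0.002,0.12,-0.003,0.365],[0,0.002,0.16,-0.003,0.365],[0,0.002,0.18,-0.003,0.365],[0,0.002,0.18,-0.003,0.365],[0,0.002,0.18,-0.003,0.9],[0,0.002,0.18,-0.003,0.9],[0,0.002,0.18,-0.003,0.9],[0,0.002,0.18,-0.003,0.9],[0,0.002,0.18,-0.003,0.9]]'
```

```text
yaw 167.7 pos [ 0.5257 -0.2419  0.2002] j [-0.43  0.4   0.22  1.39  0.   -0.22] grip 0.0540 clk 6.20 F [ 0.8  1.1 -1.1]
shift [ 1.000e-04 -2.000e-03  1.802e-01] turn -0.0027 tilt [ 0.  0. -1.]
clock: 7.45
eef_pos: [0.527, -0.2403, 0.0214]
tool_rot: [0.104, 0.995, -0.0, 0.001]
ft_force: [0.1, 0.1, 5.8]
grip_width: 0.0381
```

I typed the wrong sign on the 2 mm shift, but the jaws have the carton (38 mm). Lifting.

```bash
python3 -m inch '[[0,0,-0.03,0,0.9],[0,0,-0.08,0,0.9],[0,0,-0.13,0,0.9],[0,0,-0.17,0,0.9],[0,0,-0.18,0,0.9]]'; python3 go.py .4936 -.1188 .2 150; python3 - <<'E'
from h import *
im=bot.camera("wrist");cv2.imwrite("pics/w3.png",im[:,:,::-1])
E
```

```text
clock: 8.07
eef_pos: [0.5276, -0.2406, 0.2033]
tool_rot: [0.104, 0.995, -0.001, 0.003]
ft_force: [0.7, -0.4, -0.8]
grip_width: 0.0381
yaw 168.1 pos [ 0.5276 -0.2406  0.2033] j [-0.43  0.4   0.22  1.39 -0.   -0.22] grip 0.0381 clk 8.07 F [ 0.7 -0.4 -0.8]
shift [0.0584 0.1121 0.0028] turn 0.1505 tilt [ 0.005 -0.002 -1.   ]
```

View pics/w3.png

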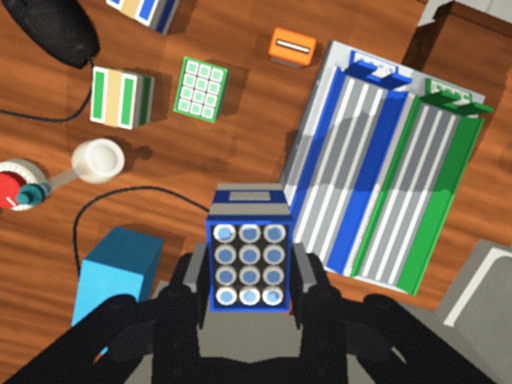

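The opened cups are held squarely at (248,265). Moving over the blue lane.

```bash
python3 -m inch '[[0.025,0.05,0,0.07,0.9],[0.05,0.095,0,0.15,0.9],[0.058,0.112,0.003,0.15,0.9],[0.058,0.112,0.003,0.15,0.9]]'; python3 go.py .4936 -.1188 .0614 150; python3 - <<'E'
from h import *
im=bot.camera("wrist");cv2.imwrite("pics/w4.png",im[:,:,::-1])
im=bot.camera("top");cv2.imwrite("pics/t4.png",cv2.resize(im[60:260,120:370,::-1],None,fx=3,fy=3))
E
```

```text
clock: 8.62
eef_pos: [0.4915, -0.1173, 0.1957]
tool_rot: [0.257, 0.966, -0.0, -0.001]
ft_force: [0.4, -0.3, -0.2]
grip_width: 0.0378
yaw 150.3 pos [ 0.4915 -0.1173  0.1957] j [-0.23  0.26  0.01  1.32 -0.    0.29] grip 0.0378 clk 8.62 F [ 0.4 -0.3 -0.2]
shift [-2.900e-03 -1.000e-04  1.343e-01] turn 0.0021 tilt [-0.003  0.    -1.   ]
```

View pics/w4.png

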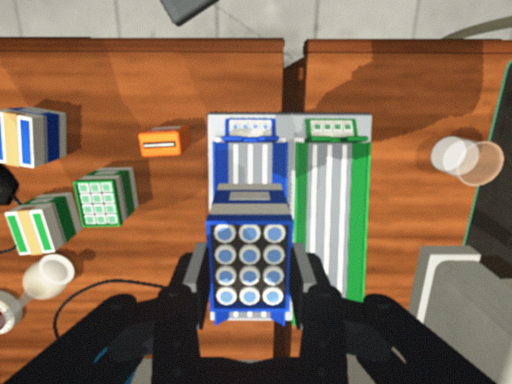

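View pics/t4.png

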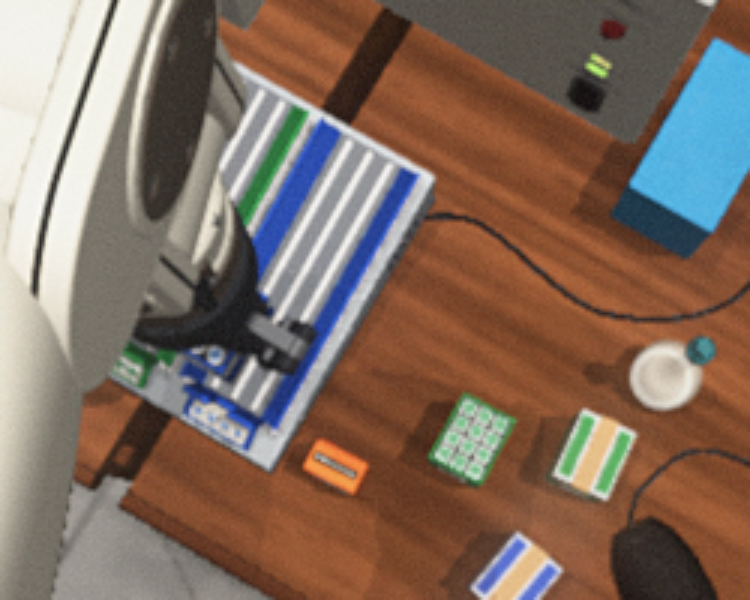

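The carton (col 249) is centred on the lane (col 250). Lowering, then releasing.

```bash
python3 -m inch '[[-0.003,0,0.05,0.002,0.9],[-0.003,0,0.1,0.002,0.9],[-0.003,0,0.125,0.002,0.9],[-0.003,0,0.133,0.002,0.9],[-0.003,0,0.133,0.002,0.9],[-0.003,0,0.133,0.002,0.9]]'; python3 go.py .4936 -.1188 .0614 150
```

```text
clock: 9.48
eef_pos: [0.4965, -0.1205, 0.0656]
tool_rot: [0.26, 0.965, 0.0, 0.001]
ft_force: [-0.6, 0.7, -0.9]
grip_width: 0.0384
yaw 149.8 pos [ 0.4965 -0.1205  0.0656] j [-0.24  0.36 -0.2   1.   -0.    0.29] grip 0.0384 clk 9.47 F [-0.6  0.7 -0.9]
shift [0.0034 0.     0.0041] turn -0.0016 tilt [ 0.003 -0.001 -1.   ]
```

```bash
python3 -m inch '[[0.001,0,0.004,0,0.9],[0.001,0,0.004,0,0.9],[0.001,0,0.004,0,0.9]]'; python3 go.py .4936 -.1188 .0614 150
```

```text
clock: 9.85
eef_pos: [0.4944, -0.1193, 0.0605]
tool_rot: [0.26, 0.966, -0.0, 0.0]
ft_force: [0.1, -0.1, -0.5]
grip_width: 0.038
yaw 149.8 pos [ 0.4944 -0.1193  0.0605] j [-0.24  0.37 -0.21  0.99 -0.    0.29] grip 0.0380 clk 9.85 F [ 0.1 -0.1 -0.5]
shift [ 0.0009  0.0001 -0.0009] turn -0.0014 tilt [ 0. -0. -1.]
```

```bash
python3 -m inch '[[0,0,0.001,0,0.9],[0,0,0.001,0,0.6],[0,0,0.001,0,0.45],[0,0,0.001,0,0.35],[0,0,0.001,0,0.35],[0,0,0.001,0,0.35],[0,0,0.001,0,0.35]]'; python3 -m inch '[[0,0,-0.03,0,0.35],[0,0,-0.08,0,0.35],[0,0,-0.13,0,0.35],[0,0,-0.14,0,0.35],[0,0,-0.14,0,0.35]]';python3 - <<'E'
from h import *
im=bot.camera("wrist");cv2.imwrite("pics/w5.png",im[:,:,::-1])
E
```

```text
clock: 10.72
eef_pos: [0.4943, -0.1194, 0.0592]
tool_rot: [0.26, 0.966, -0.0, 0.0]
ft_force: [-1.0, 0.4, 1.2]
grip_width: 0.0555
clock: 11.35
eef_pos: [0.4946, -0.1195, 0.1996]
tool_rot: [0.26, 0.966, 0.0, 0.001]
ft_force: [-0.1, -0.4, 0.6]
grip_width: 0.0552
```

View pics/w5.png

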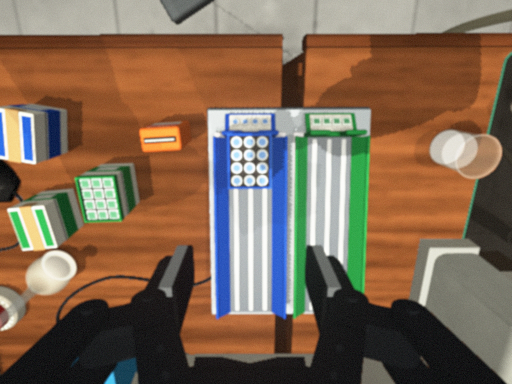

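The opened cups stand upright at the stop (250,160). Next, the marker at (160,137).

```bash
python3 go.py .4218 -.1786 .2 153
```

```text
yaw 149.8 pos [ 0.4937 -0.1192  0.1983] j [-0.24  0.26  0.02  1.33 -0.    0.29] grip 0.0557 clk 11.40 F [ 0.1 -0.3 -0.4]
shift [ 0.0324 -0.0875 -0.0016] turn -0.0265 tilt [-0.001  0.    -1.   ]
```

```bash
python3 -m inch '[[0.02,-0.055,0,-0.027,0.38],[0.032,-0.088,0,-0.027,0.38],[0.032,-0.088,0,-0.027,0.38],[0.032,-0.088,0,-0.027,0.38],[0.032,-0.088,0,-0.027,0.38]]';python3 - <<'E'
from fit import *
o=bot.get_obs();im=bot.camera("wrist");cv2.imwrite("pics/w6.png",im[:,:,::-1]);P=campose("wrist",o)
for n,x0 in dict(reorder_marker_mid=(.4218,-.1786),cups_full_mid=(.3465,-.3005),cuvettes_open_mid=(.4405,-.2703)).items():
  L=.024 if 'mark' in n else .05
  m=bot.masks_of("wrist",n)
  if m: print(n,m[0]["score"],np.round(fitbox([(P,m[0]["pixels"].astype(np.float32))],x0,L,.04),4))
E
python3 go.py .4218 -.1786 .02 153
```

```text
clock: 12.02
eef_pos: [0.4228, -0.1788, 0.1985]
tool_rot: [0.232, 0.973, 0.0, -0.001]
ft_force: [0.1, -0.3, -0.1]
grip_width: 0.0533
reorder_marker_mid 0.81 [ 4.209000e-01 -1.780000e-01  1.536138e+02  7.140000e-02]
cups_full_mid 0.59 [ 3.474000e-01 -3.005000e-01  1.398305e+02  2.880000e-02]
cuvettes_open_mid 0.58 [ 4.416000e-01 -2.704000e-01  1.507282e+02  5.040000e-02]
yaw 153.1 pos [ 0.4228 -0.1789  0.199 ] j [-0.4   0.16 -0.1   1.3   0.    0.07] grip 0.0531 clk 12.22 F [ 0.6 -0.6  0.8]
shift [ 0.0009 -0.0002  0.179 ] turn 0.0011 tilt [-0.  0. -1.]
```

View pics/w6.png

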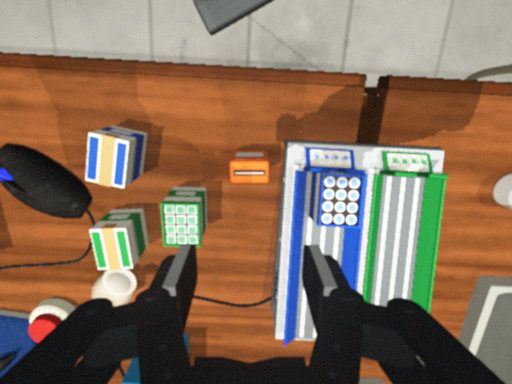

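```bash
python3 - <<'E'
from fit import *
o=bot.get_obs();P=campose("wrist",o)
im=cv2.imread("pics/w6.png");cv2.imwrite("pics/w6z.png",cv2.resize(im[120:280,210:370],None,fx=4.5,fy=4.5,interpolation=2)[:600])
O=np.array([.465,-.1023]);u=np.array([.866,-.5]);v=np.array([.5,.866])
for px in((286,143),(284,160),(283,175),(281,200)):
    for z in(0,.02,.039):
        X=onz(P,px,z)[:2]-O; print(px,z,np.round([X@u,X@v],4))
X=np.array([.4215,-.178])-O; print(X@u,X@v)
E
```

```text
(286, 143) 0 [-0.021  -0.0454]
(286, 143) 0.02 [-0.0243 -0.0479]
(286, 143) 0.039 [-0.0273 -0.0502]
(284, 160) 0 [-0.0006 -0.0459]
(284, 160) 0.02 [-0.005  -0.0483]
(284, 160) 0.039 [-0.0091 -0.0507]
(283, 175) 0 [ 0.018  -0.0454]
(283, 175) 0.02 [ 0.0126 -0.0479]
(283, 175) 0.039 [ 0.0075 -0.0503]
(281, 200) 0 [ 0.0502 -0.045 ]
(281, 200) 0.02 [ 0.0431 -0.0475]
(281, 200) 0.039 [ 0.0364 -0.0499]
0.0001789999999999639 -0.08730620000000001
```

View pics/w6z.png

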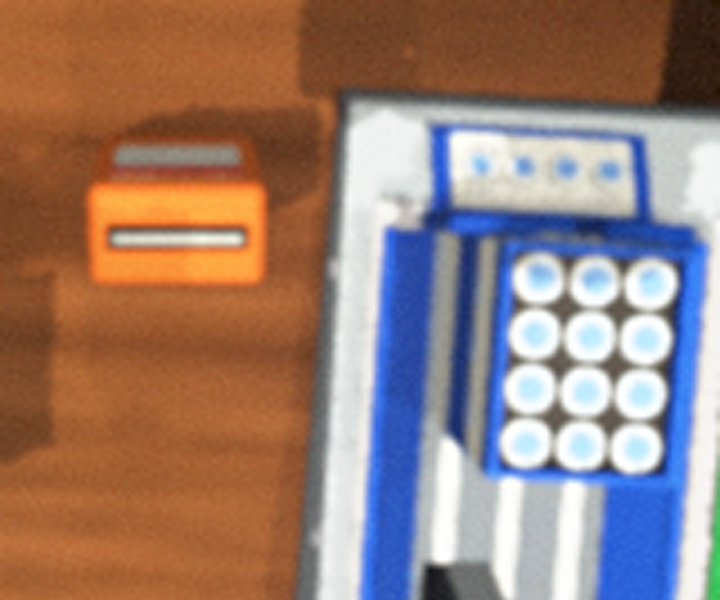

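```bash
python3 -m inch '[[0.002,-0.003,0.05,0,0.42],[0.002,-0.003,0.1,0,0.42],[0.002,-0.003,0.14,0,0.42],[0.002,-0.003,0.145,0,0.42],[0.002,-0.003,0.145,0,0.42],[0.002,-0.003,0.145,0,0.42]]';python3 - <<'E'
from fit import *
for n in("wrist","scene"):
  im=bot.camera(n);cv2.imwrite(f"pics/{n}7.png",im[:,:,::-1] if n=="wrist" else cv2.resize(im[120:270,170:370,::-1],None,fx=4,fy=4))
E
python3 go.py .4214 -.178 .026 153
```

```text
clock: 12.98
eef_pos: [0.421, -0.1818, 0.0561]
tool_rot: [0.233, 0.973, -0.0, 0.002]
ft_force: [0.1, -0.2, 0.2]
grip_width: 0.0498
yaw 153.1 pos [ 0.4207 -0.1817  0.0559] j [-0.41  0.28 -0.35  0.93 -0.    0.06] grip 0.0495 clk 13.07 F [ 0.5 -0.3  0.7]
shift [0.0012 0.0036 0.0299] turn 0.0006 tilt [ 0.003 -0.001 -1.   ]
```

View pics/wrist7.png

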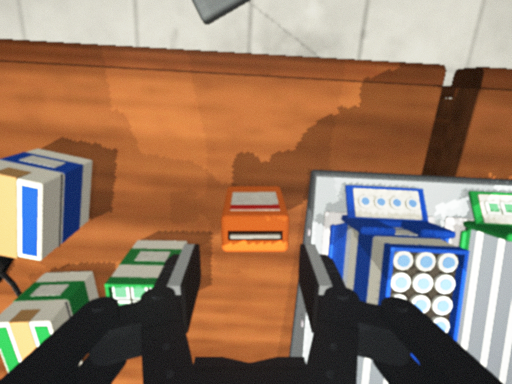

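View pics/scene7.png

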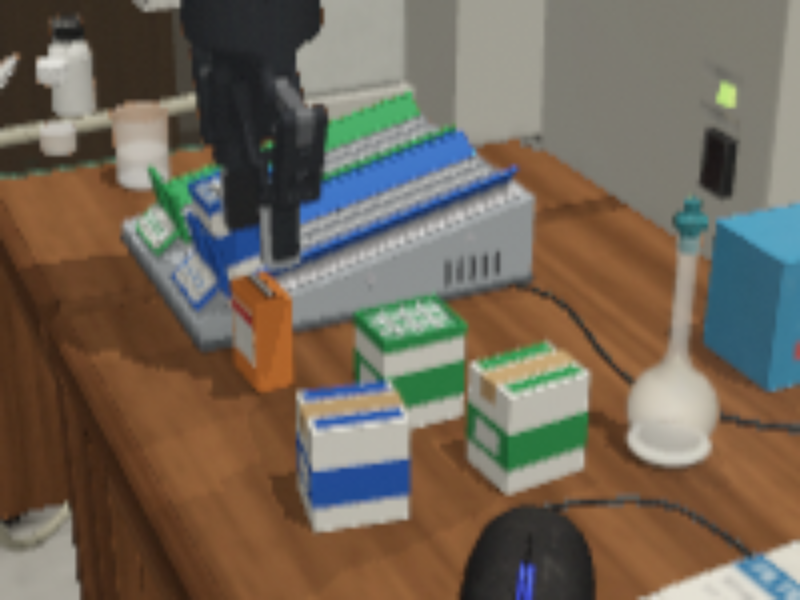

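The dispenser's side is low beside the marker, so the fingers clear it. Continuing down.

```bash
python3 -m inch '[[0.001,0.002,0.015,0,0.42],[0.001,0.002,0.026,0,0.42],[0.001,0.002,0.028,0,0.42],[0.001,0.002,0.028,0,0.42]]'; python3 go.py .4214 -.178 .026 153
```

```text
clock: 13.58
eef_pos: [0.4193, -0.179, 0.0264]
tool_rot: [0.233, 0.972, -0.0, 0.0]
ft_force: [0.1, -1.0, 0.7]
grip_width: 0.0497
yaw 153.1 pos [ 0.4193 -0.179   0.0264] j [-0.4   0.32 -0.39  0.86 -0.    0.07] grip 0.0497 clk 13.57 F [ 0.1 -1.   0.7]
shift [-0.0014  0.0018  0.0004] turn 0.0005 tilt [ 0. -0. -1.]
```

```bash
python3 -m inch '[[-0.001,0.001,0.001,0,0.42],[-0.001,0.001,0.001,0,0.9],[-0.001,0.001,0.001,0,0.9],[-0.001,0.001,0.001,0,0.9],[-0.001,0.001,0.001,0,0.9],[-0.001,0.001,0.001,0,0.9]]'; python3 -m inch '[[0,0,-0.02,0,0.9],[0,0,-0.06,0,0.9],[0,0,-0.12,0,0.9],[0,0,-0.175,0,0.9],[0,0,-0.175,0,0.9]]'; python3 - <<'E'
from fit import *
im=bot.camera("wrist");cv2.imwrite(f"pics/w8.png",im[:,:,::-1])
E
python3 go.py .465 -.1023 .2 150
```

```text
clock: 14.32
eef_pos: [0.4213, -0.1786, 0.0257]
tool_rot: [0.233, 0.973, 0.0, 0.001]
ft_force: [1.4, 0.1, 5.8]
grip_width: 0.0378
clock: 14.95
eef_pos: [0.4229, -0.1797, 0.2042]
tool_rot: [0.233, 0.972, -0.001, 0.004]
ft_force: [0.0, -0.6, -1.7]
grip_width: 0.0376
yaw 153.1 pos [ 0.4213 -0.179   0.2015] j [-0.4   0.16 -0.11  1.31 -0.    0.07] grip 0.0374 clk 15.00 F [-0.8 -0.4 -1.8]
shift [-0.0042  0.0881  0.0015] turn 0.0255 tilt [ 0.003 -0.002 -1.   ]
```

View pics/w8.png

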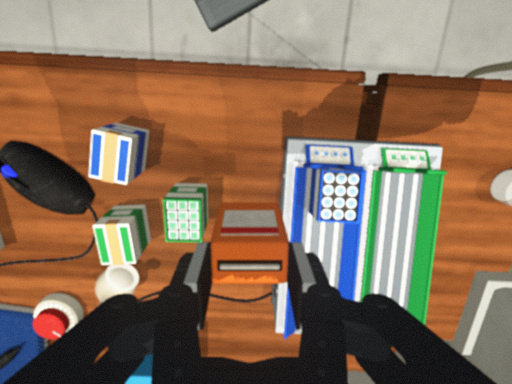

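```bash
python3 go.py .5256 -.1373 .2 150
```

```text
yaw 153.1 pos [ 0.4213 -0.179   0.2015] j [-0.4   0.16 -0.11  1.31 -0.    0.07] grip 0.0374 clk 15.00 F [-0.8 -0.4 -1.8]
shift [-0.0741  0.0844  0.0017] turn 0.0255 tilt [ 0.003 -0.002 -1.   ]
```

```bash
python3 -m inch '[[-0.037,0.042,0,0.025,0.9],[-0.074,0.084,0,0.025,0.9],[-0.074,0.084,0.002,0.025,0.9],[-0.074,0.084,0.002,0.025,0.9],[-0.074,0.084,0.002,0.025,0.9]]'; python3 go.py .5256 -.1373 .0705 150;python3 - <<'E'
from fit import *
im=bot.camera("wrist");cv2.imwrite(f"pics/w9.png",im[:,:,::-1])
E
```

```text
clock: 15.62
eef_pos: [0.523, -0.1373, 0.1974]
tool_rot: [0.259, 0.966, -0.0, -0.001]
ft_force: [-0.6, 0.2, -0.3]
grip_width: 0.0374
yaw 150.0 pos [ 0.523  -0.1373  0.1974] j [-0.26  0.33  0.11  1.35 -0.    0.27] grip 0.0374 clk 15.62 F [-0.6  0.2 -0.3]
shift [-0.0025  0.0014  0.1269] turn 0.0001 tilt [-0.002  0.    -1.   ]
```

View pics/w9.png

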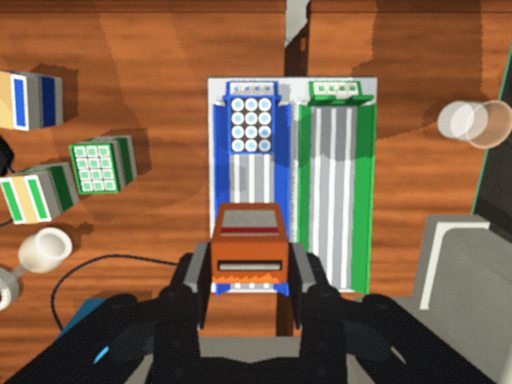

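```bash
python3 -m inch '[[-0.002,0.001,0.05,0,0.9],[-0.002,0.001,0.1,0,0.9],[-0.002,0.001,0.12,0,0.9],[-0.002,0.001,0.126,0,0.9],[-0.002,0.001,0.126,0,0.9],[-0.002,0.001,0.126,0,0.9]]'; python3 go.py .5256 -.1373 .0705 150;python3 - <<'E'
from fit import *
im=bot.camera("wrist");cv2.imwrite(f"pics/w10.png",im[:,:,::-1])
E
```

```text
clock: 16.42
eef_pos: [0.528, -0.1377, 0.0739]
tool_rot: [0.258, 0.966, 0.0, 0.002]
ft_force: [-0.0, -1.3, 0.1]
grip_width: 0.0376
yaw 150.0 pos [ 0.528  -0.1377  0.0739] j [-0.26  0.42 -0.1   1.05  0.    0.27] grip 0.0376 clk 16.43 F [-0.  -1.3  0.1]
shift [ 0.0023 -0.0008  0.0034] turn 0.0004 tilt [ 0.003 -0.001 -1.   ]
```

View pics/w10.png

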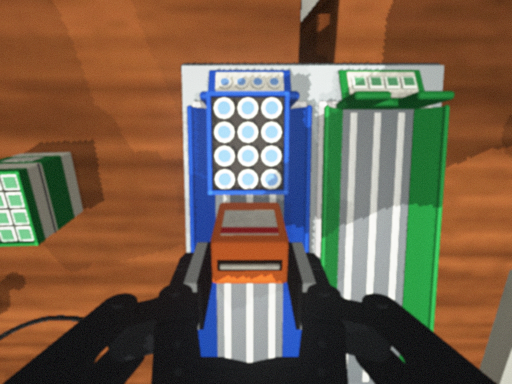

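```bash
python3 -m inch '[[0.001,0,0.002,0,0.9],[0.001,0,0.003,0,0.9],[0.001,0,0.003,0,0.9],[0.001,0,0.003,0,0.9]]'; python3 go.py .5256 -.1373 .0705 150
```

```text
clock: 16.98
eef_pos: [0.526, -0.1367, 0.0692]
tool_rot: [0.258, 0.966, 0.0, -0.0]
ft_force: [0.2, -0.3, -1.3]
grip_width: 0.0374
yaw 150.1 pos [ 0.526  -0.1367  0.0692] j [-0.25  0.42 -0.11  1.05  0.    0.27] grip 0.0374 clk 16.98 F [ 0.2 -0.3 -1.3]
shift [ 0.     -0.0007 -0.0013] turn 0.0006 tilt [-0.  0. -1.]
```

```bash
python3 -m inch '[[0.004,0,0.002,0,0.9],[0.004,0,0.002,0,0.9],[0.004,0,0.002,0,0.9]]'; python3 go.py .5256 -.1373 .0705 150
```

```text
clock: 17.35
eef_pos: [0.5225, -0.1346, 0.0675]
tool_rot: [0.258, 0.966, 0.0, 0.0]
ft_force: [-1.6, 0.6, 2.5]
grip_width: 0.0379
yaw 150.1 pos [ 0.5225 -0.1346  0.0675] j [-0.25  0.41 -0.12  1.04  0.    0.27] grip 0.0379 clk 17.35 F [-1.6  0.6  2.5]
shift [-0.0041 -0.0008 -0.003 ] turn 0.0006 tilt [ 0.  0. -1.]
```

Slight contact, so the marker is on the floor. Releasing and rising.

```bash
python3 -m inch '[[0,0,0,0,0.65],[0,0,0,0,0.5],[0,0,0,0,0.4],[0,0,0,0,0.35],[0,0,0,0,0.35],[0,0,0,0,0.35]]'; python3 -m inch '[[0,0,-0.03,0,0.35],[0,0,-0.08,0,0.35],[0,0,-0.13,0,0.35],[0,0,-0.13,0,0.35],[0,0,-0.13,0,0.35]]';python3 - <<'E'
from h import *
im=bot.camera("wrist");cv2.imwrite("pics/w11.png",im[:,:,::-1])
E
python3 go.py .347 -.3005 .2 140
```

```text
clock: 18.1
eef_pos: [0.5225, -0.1347, 0.0672]
tool_rot: [0.258, 0.966, 0.0, -0.0]
ft_force: [-0.6, 0.8, 0.2]
grip_width: 0.0557
clock: 18.73
eef_pos: [0.5223, -0.1347, 0.1969]
tool_rot: [0.258, 0.966, 0.0, -0.0]
ft_force: [-0.2, -0.0, 0.1]
grip_width: 0.0554
yaw 150.1 pos [ 0.5217 -0.1345  0.196 ] j [-0.25  0.32  0.1   1.35 -0.    0.27] grip 0.0548 clk 18.77 F [-0.5 -0.3 -1.1]
shift [ 0.0685 -0.231  -0.0037] turn 0.0839 tilt [-0.002  0.001 -1.   ]
```

View pics/w11.png

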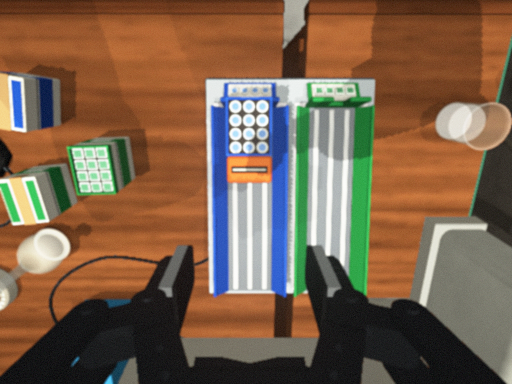

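The marker (249,168) is closed up behind the opened cups. Next, the sealed cups.

```bash
python3 -m inch '[[0.017,-0.058,-0.004,0.02,0.35],[0.034,-0.115,-0.004,0.04,0.35],[0.051,-0.173,-0.004,0.06,0.35],[0.068,-0.231,-0.004,0.084,0.35],[0.068,-0.231,-0.004,0.084,0.35],[0.068,-0.231,-0.004,0.084,0.35],[0.068,-0.231,-0.004,0.084,0.35]]';python3 - <<'E'
from fit import *
o=bot.get_obs();im=bot.camera("wrist");cv2.imwrite("pics/w12.png",im[:,:,::-1]);P=campose("wrist",o)
for n,x0 in dict(cups_full_mid=(.347,-.3005),cuvettes_open_mid=(.441,-.2703),cuvettes_full_mid=(.4306,-.3533)).items():
  m=bot.masks_of("wrist",n)
  if m: print(n,m[0]["score"],np.round(fitbox([(P,m[0]["pixels"].astype(np.float32))],x0,.05,.04),4))
E
python3 go.py .347 -.3005 .02 140
```

```text
clock: 19.65
eef_pos: [0.349, -0.2999, 0.2005]
tool_rot: [0.341, 0.94, 0.0, -0.001]
ft_force: [0.0, -0.9, -0.7]
grip_width: 0.0556
cups_full_mid 0.73 [ 3.474000e-01 -3.006000e-01  1.405656e+02  2.430000e-02]
cuvettes_open_mid 0.8 [ 4.412000e-01 -2.702000e-01  1.517904e+02  2.930000e-02]
cuvettes_full_mid 0.86 [ 4.323000e-01 -3.534000e-01  1.550413e+02  3.190000e-02]
yaw 140.1 pos [ 0.3491 -0.3002  0.201 ] j [-0.71  0.16 -0.1   1.31  0.   -0.01] grip 0.0557 clk 19.85 F [ 0.9 -0.  -0.1]
shift [ 0.0013 -0.0016  0.181 ] turn 0.001 tilt [-0.  0. -1.]
```

View pics/w12.png

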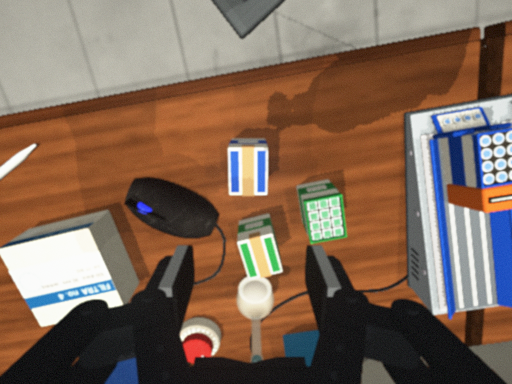

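```bash
python3 -m inch '[[0.001,-0.001,0.06,0,0.38],[0.001,-0.001,0.12,0,0.38],[0.001,-0.001,0.16,0,0.38],[0.001,-0.001,0.18,0,0.38],[0.001,-0.001,0.18,0,0.38],[0.001,-0.001,0.18,0,0.9],[0.001,-0.001,0.18,0,0.9],[0.001,-0.001,0.18,0,0.9],[0.001,-0.001,0.18,0,0.9],[0.001,-0.001,0.18,0,0.9]]'; python3 -m inch '[[0,0,-0.03,0,0.9],[0,0,-0.08,0,0.9],[0,0,-0.13,0,0.9],[0,0,-0.18,0,0.9],[0,0,-0.18,0,0.9]]'; python3 - <<'E'
from fit import *
im=bot.camera("wrist");cv2.imwrite(f"pics/w13.png",im[:,:,::-1])
E
python3 go.py .5559 -.1548 .2 150
```

```text
clock: 21.1
eef_pos: [0.3476, -0.3016, 0.0221]
tool_rot: [0.342, 0.94, -0.0, 0.001]
ft_force: [0.1, 1.4, 6.1]
grip_width: 0.038
clock: 21.72
eef_pos: [0.349, -0.303, 0.2053]
tool_rot: [0.342, 0.94, -0.002, 0.004]
ft_force: [0.2, -0.4, -1.7]
grip_width: 0.0381
yaw 140.0 pos [ 0.3477 -0.3019  0.2027] j [-0.71  0.16 -0.1   1.31 -0.   -0.02] grip 0.0377 clk 21.77 F [-0.2 -0.4 -1.4]
shift [-0.0648  0.2465  0.0029] turn -0.0835 tilt [ 0.003 -0.003 -1.   ]
```

View pics/w13.png

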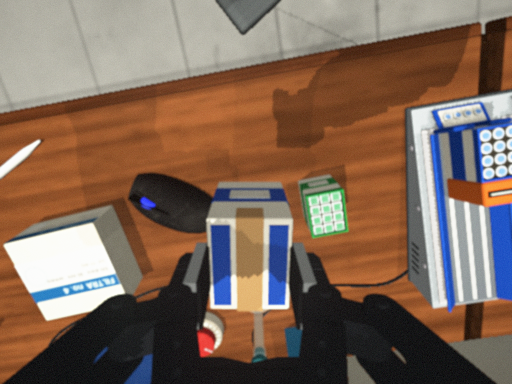

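```bash
python3 -m inch '[[-0.015,0.057,0,-0.02,0.9],[-0.03,0.115,0,-0.04,0.9],[-0.046,0.173,0,-0.06,0.9],[-0.065,0.23,0,-0.083,0.9],[-0.065,0.2465,0.003,-0.083,0.9],[-0.065,0.2465,0.003,-0.083,0.9],[-0.065,0.2465,0.003,-0.083,0.9],[-0.065,0.2465,0.003,-0.083,0.9]]'; python3 go.py .5559 -.1548 .0765 150;python3 - <<'E'
from fit import *
im=bot.camera("wrist");cv2.imwrite(f"pics/w14.png",im[:,:,::-1])
E
```

```text
clock: 22.78
eef_pos: [0.554, -0.1553, 0.1984]
tool_rot: [0.26, 0.966, -0.0, -0.0]
ft_force: [0.2, 0.2, -0.5]
grip_width: 0.0384
yaw 149.8 pos [ 0.554  -0.1553  0.1984] j [-0.27  0.39  0.21  1.38 -0.    0.25] grip 0.0384 clk 22.77 F [ 0.2  0.2 -0.5]
shift [-0.0014  0.0014  0.1219] turn -0.0015 tilt [-0. -0. -1.]
```

View pics/w14.png

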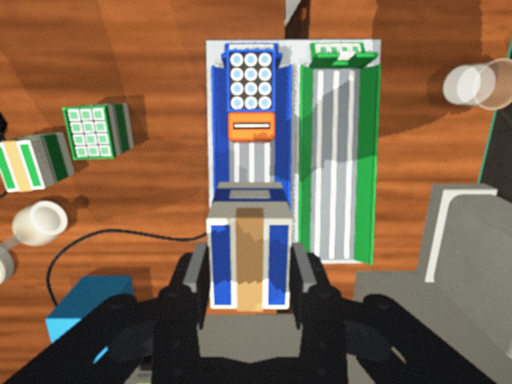

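```bash
python3 -m inch '[[-0.002,0.001,0.05,0,0.9],[-0.002,0.001,0.1,0,0.9],[-0.002,0.001,0.116,0,0.9],[-0.002,0.001,0.12,0,0.9],[-0.002,0.001,0.12,0,0.9],[-0.002,0.001,0.12,0,0.9],[-0.002,0.001,0.12,0,0.9]]'; python3 go.py .5559 -.1548 .0755 150;python3 - <<'E'
from fit import *
im=bot.camera("wrist");cv2.imwrite(f"pics/w15.png",im[:,:,::-1])
E
```

```text
clock: 23.7
eef_pos: [0.5584, -0.1545, 0.0796]
tool_rot: [0.259, 0.966, -0.0, 0.001]
ft_force: [-0.8, 0.5, -1.3]
grip_width: 0.0379
yaw 149.9 pos [ 0.5584 -0.1545  0.0796] j [-0.27  0.47  0.01  1.11 -0.    0.25] grip 0.0379 clk 23.70 F [-0.8  0.5 -1.3]
shift [ 0.002  -0.0015  0.0041] turn -0.0004 tilt [ 0.002 -0.001 -1.   ]
```

View pics/w15.png

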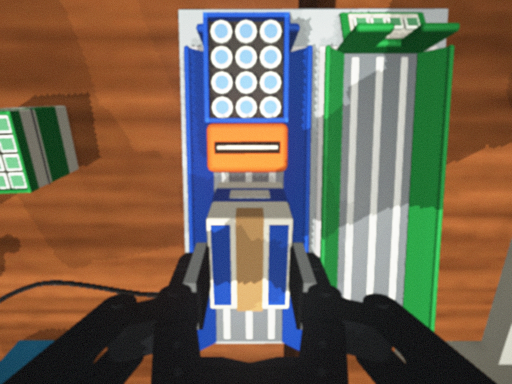

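Clear gap behind the marker. Now the last few millimetres down, easing slightly downhill.

```bash
python3 -m inch '[[0.002,0,0.003,0,0.9],[0.004,-0.001,0.004,0,0.9],[0.004,-0.001,0.004,0,0.9],[0.004,-0.001,0.004,0,0.9]]'; python3 go.py .5559 -.1548 .0755 150
```

```text
clock: 24.25
eef_pos: [0.5534, -0.1531, 0.0742]
tool_rot: [0.259, 0.966, -0.0, -0.0]
ft_force: [0.5, -0.5, -0.1]
grip_width: 0.0382
yaw 149.9 pos [ 0.5534 -0.1531  0.0742] j [-0.27  0.47 -0.01  1.09 -0.    0.25] grip 0.0382 clk 24.25 F [ 0.5 -0.5 -0.1]
shift [-0.003  -0.0002 -0.0013] turn -0.0005 tilt [-0. -0. -1.]
```

```bash
python3 -m inch '[[0,0,0.001,0,0.9],[0,0,0.001,0,0.65],[0,0,0.001,0,0.5],[0,0,0.001,0,0.4],[0,0,0.001,0,0.35],[0,0,0.001,0,0.35],[0,0,0.001,0,0.35]]'; python3 -m inch '[[0,0,-0.03,0,0.35],[0,0,-0.08,0,0.35],[0,0,-0.125,0,0.35],[0,0,-0.125,0,0.35],[0,0,-0.125,0,0.35]]';python3 - <<'E'
from h import *
im=bot.camera("wrist");cv2.imwrite("pics/w16.png",im[:,:,::-1])
E
python3 go.py .441 -.2703 .2 152
```

```text
clock: 25.12
eef_pos: [0.5534, -0.1531, 0.0731]
tool_rot: [0.259, 0.966, 0.0, -0.0]
ft_force: [-0.8, 0.0, -0.4]
grip_width: 0.0555
clock: 25.75
eef_pos: [0.5532, -0.153, 0.1979]
tool_rot: [0.259, 0.966, 0.0, -0.0]
ft_force: [-0.0, 0.3, -0.2]
grip_width: 0.0555
yaw 149.9 pos [ 0.5527 -0.1529  0.197 ] j [-0.27  0.39  0.2   1.38 -0.    0.25] grip 0.0557 clk 25.80 F [0.  0.1 0.5]
shift [ 0.0379 -0.1576 -0.0028] turn -0.0171 tilt [-0.002  0.001 -1.   ]
```

View pics/w16.png

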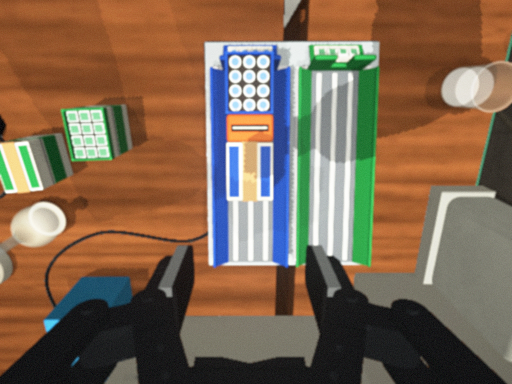

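The blue lane is complete: opened cups, marker and sealed cups closed up. Next, the opened cuvettes.

```bash
python3 -m inch '[[0.013,-0.055,-0.003,-0.017,0.35],[0.026,-0.11,-0.003,-0.017,0.35],[0.038,-0.158,-0.003,-0.017,0.35],[0.038,-0.158,-0.003,-0.017,0.35],[0.038,-0.158,-0.003,-0.017,0.35],[0.038,-0.158,-0.003,-0.017,0.35]]';python3 - <<'E'
from fit import *
o=bot.get_obs();im=bot.camera("wrist");cv2.imwrite("pics/w17.png",im[:,:,::-1]);P=campose("wrist",o)
for n,x0 in dict(cuvettes_open_mid=(.441,-.2703),cuvettes_full_mid=(.4306,-.3533)).items():
  m=bot.masks_of("wrist",n)
  if m: print(n,m[0]["score"],np.round(fitbox([(P,m[0]["pixels"].astype(np.float32))],x0,.05,.04),4))
E
python3 go.py .441 -.2703 .02 152
```

```text
clock: 26.55
eef_pos: [0.442, -0.2698, 0.2005]
tool_rot: [0.241, 0.97, 0.0, -0.001]
ft_force: [-1.2, -0.4, 0.3]
grip_width: 0.0555
cuvettes_open_mid 0.92 [ 4.410000e-01 -2.705000e-01  1.518378e+02  2.030000e-02]
cuvettes_full_mid 0.92 [ 4.31900e-01 -3.53300e-01  1.54744e+02  3.31000e-02]
yaw 152.1 pos [ 0.4421 -0.2699  0.2009] j [-0.55  0.28  0.05  1.34  0.   -0.06] grip 0.0555 clk 26.70 F [ 0.3  1.3 -0.7]
shift [ 0.0007 -0.0009  0.1809] turn 0.0008 tilt [-0.  0. -1.]
```

View pics/w17.png

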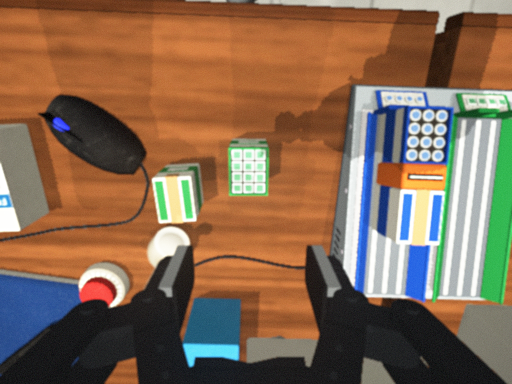

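```bash
python3 -m inch '[[0.001,-0.001,0.06,0,0.38],[0.001,-0.001,0.12,0,0.38],[0.001,-0.001,0.16,0,0.38],[0.001,-0.001,0.18,0,0.38],[0.001,-0.001,0.18,0,0.38],[0.001,-0.001,0.18,0,0.9],[0.001,-0.001,0.18,0,0.9],[0.001,-0.001,0.18,0,0.9],[0.001,-0.001,0.18,0,0.9],[0.001,-0.001,0.18,0,0.9]]'; python3 -m inch '[[0,0,-0.03,0,0.9],[0,0,-0.08,0,0.9],[0,0,-0.13,0,0.9],[0,0,-0.18,0,0.9],[0,0,-0.18,0,0.9]]'; python3 - <<'E'
from fit import *
im=bot.camera("wrist");cv2.imwrite(f"pics/w18.png",im[:,:,::-1])
E
python3 go.py .5375 -.0444 .2 150
```

```text
clock: 27.95
eef_pos: [0.4408, -0.2716, 0.0221]
tool_rot: [0.242, 0.97, -0.0, 0.001]
ft_force: [-0.1, 0.7, 4.5]
grip_width: 0.038
clock: 28.58
eef_pos: [0.4424, -0.2728, 0.2056]
tool_rot: [0.242, 0.97, -0.001, 0.004]
ft_force: [-0.4, 0.1, -0.2]
grip_width: 0.0383
yaw 152.0 pos [ 0.441  -0.2719  0.2028] j [-0.55  0.27  0.05  1.34 -0.   -0.06] grip 0.0378 clk 28.62 F [-0.8 -0.3 -0.6]
shift [0.0217 0.2462 0.0026] turn 0.0165 tilt [ 0.003 -0.002 -1.   ]
```

View pics/w18.png

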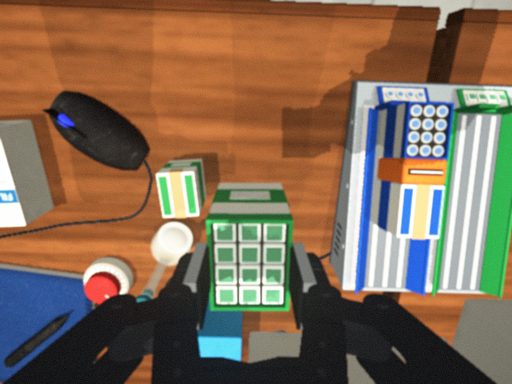

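```bash
python3 -m inch '[[0.005,0.058,0,0.016,0.9],[0.01,0.116,0,0.016,0.9],[0.015,0.174,0,0.016,0.9],[0.02,0.23,0,0.016,0.9],[0.022,0.246,0.003,0.016,0.9],[0.022,0.246,0.003,0.016,0.9],[0.022,0.246,0.003,0.016,0.9],[0.022,0.246,0.003,0.016,0.9]]'; python3 go.py .5375 -.0444 .0605 150;python3 - <<'E'
from fit import *
im=bot.camera("wrist");cv2.imwrite(f"pics/w19.png",im[:,:,::-1])
E
```

```text
clock: 29.62
eef_pos: [0.5357, -0.0452, 0.1981]
tool_rot: [0.259, 0.966, -0.0, -0.0]
ft_force: [0.2, 0.1, -0.3]
grip_width: 0.0383
yaw 149.9 pos [ 0.5357 -0.0452  0.1981] j [-0.08  0.32  0.1   1.35 -0.    0.44] grip 0.0383 clk 29.62 F [ 0.2  0.1 -0.3]
shift [-0.0012  0.0017  0.1376] turn -0.0006 tilt [-0. -0. -1.]
```

View pics/w19.png

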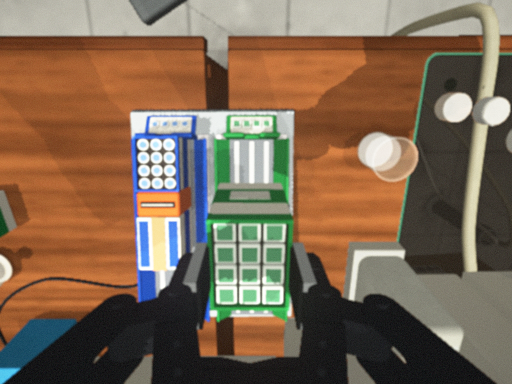

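```bash
python3 -m inch '[[-0.001,0.001,0.05,0,0.9],[-0.001,0.001,0.1,0,0.9],[-0.001,0.001,0.125,0,0.9],[-0.001,0.001,0.135,0,0.9],[-0.001,0.001,0.135,0,0.9],[-0.001,0.001,0.135,0,0.9],[-0.001,0.001,0.135,0,0.9],[-0.001,0.001,0.135,0,0.9]]'; python3 go.py .5375 -.0444 .0605 150
```

```text
clock: 30.68
eef_pos: [0.5382, -0.0434, 0.064]
tool_rot: [0.258, 0.966, 0.0, 0.001]
ft_force: [0.3, -0.1, -0.7]
grip_width: 0.0379
yaw 150.1 pos [ 0.5382 -0.0434  0.064 ] j [-0.08  0.42 -0.12  1.03 -0.    0.44] grip 0.0379 clk 30.68 F [ 0.3 -0.1 -0.7]
shift [ 0.0001 -0.0012  0.0035] turn 0.0006 tilt [ 0.002 -0.    -1.   ]
```

```bash
python3 -m inch '[[0,-0.001,0.003,0,0.9],[0,-0.001,0.003,0,0.9],[0,-0.001,0.003,0,0.9],[0,-0.001,0.003,0,0.65],[0,-0.001,0.003,0,0.5],[0,-0.001,0.003,0,0.4],[0,-0.001,0.003,0,0.35],[0,-0.001,0.003,0,0.35],[0,-0.001,0.003,0,0.35]]'; python3 -m inch '[[0,0,-0.03,0,0.35],[0,0,-0.08,0,0.35],[0,0,-0.13,0,0.35],[0,0,-0.138,0,0.35],[0,0,-0.138,0,0.35]]';python3 - <<'E'
from h import *
im=bot.camera("wrist");cv2.imwrite("pics/w20.png",im[:,:,::-1])
E
python3 go.py .4315 -.3533 .2 155
```

```text
clock: 31.8
eef_pos: [0.5371, -0.0442, 0.0602]
tool_rot: [0.258, 0.966, 0.0, 0.0]
ft_force: [-0.6, 0.0, -0.7]
grip_width: 0.0551
clock: 32.42
eef_pos: [0.5373, -0.0442, 0.1985]
tool_rot: [0.258, 0.966, 0.0, 0.001]
ft_force: [-1.2, 0.3, -0.4]
grip_width: 0.0554
yaw 150.1 pos [ 0.5365 -0.0442  0.1972] j [-0.08  0.32  0.1   1.35  0.    0.44] grip 0.0558 clk 32.48 F [-0.8  0.1 -0.6]
shift [-0.0633 -0.3203 -0.0027] turn -0.0411 tilt [-0.001  0.    -1.   ]
```

View pics/w20.png

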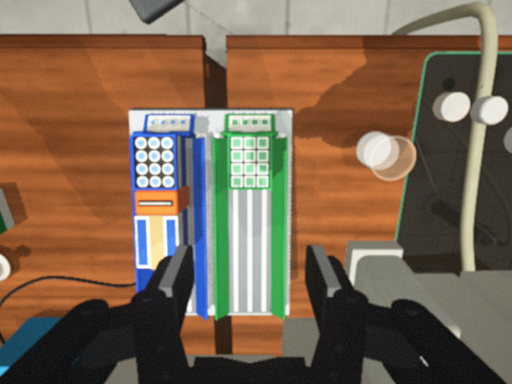

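The opened cuvettes are at the stop (250,160). Now the sealed cuvettes; the flask is on the tool's −x side 81 mm off, away from the camera mount.

```bash
python3 -m inch '[[-0.011,-0.058,-0.003,-0.04,0.35],[-0.022,-0.115,-0.003,-0.04,0.35],[-0.034,-0.173,-0.003,-0.04,0.35],[-0.045,-0.23,-0.003,-0.04,0.35],[-0.056,-0.288,-0.003,-0.04,0.35],[-0.063,-0.32,-0.003,-0.041,0.35],[-0.063,-0.32,-0.003,-0.041,0.35],[-0.063,-0.32,-0.003,-0.041,0.35]]';python3 - <<'E'
from fit import *
o=bot.get_obs();im=bot.camera("wrist");cv2.imwrite("pics/w21.png",im[:,:,::-1]);P=campose("wrist",o)
for n,x0 in dict(cuvettes_full_mid=(.4315,-.3533)).items():
  m=bot.masks_of("wrist",n)
  if m: print(n,m[0]["score"],np.round(fitbox([(P,m[0]["pixels"].astype(np.float32))],x0,.05,.04),4))
E
python3 go.py .4315 -.3533 .02 155
```

```text
clock: 33.48
eef_pos: [0.4313, -0.352, 0.1995]
tool_rot: [0.217, 0.976, 0.001, -0.001]
ft_force: [-1.0, 0.4, 0.3]
grip_width: 0.0555
cuvettes_full_mid 0.76 [ 4.309000e-01 -3.528000e-01  1.558342e+02  3.380000e-02]
yaw 155.1 pos [ 0.432  -0.3516  0.2004] j [-0.68  0.36  0.16  1.37  0.   -0.25] grip 0.0556 clk 33.58 F [ 0.4 -0.4  0.2]
shift [-0.0005 -0.0019  0.1804] turn 0.0006 tilt [-0.001  0.001 -1.   ]
```

View pics/w21.png

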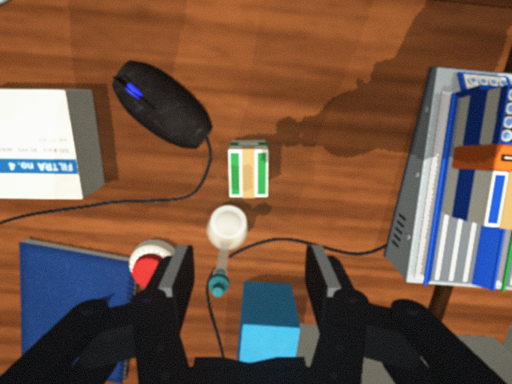

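```bash
python3 -m inch '[[0,-0.002,0.05,0,0.38],[0,-0.002,0.1,0,0.38],[0,-0.002,0.15,0,0.38],[0,-0.002,0.18,0,0.38],[0,-0.002,0.18,0,0.38],[0,-0.002,0.18,0,0.9],[0,-0.002,0.18,0,0.9],[0,-0.002,0.18,0,0.9],[0,-0.002,0.18,0,0.9],[0,-0.002,0.18,0,0.9]]'; python3 -m inch '[[0,0,-0.03,0,0.9],[0,0,-0.08,0,0.9],[0,0,-0.13,0,0.9],[0,0,-0.18,0,0.9],[0,0,-0.18,0,0.9]]'; python3 - <<'E'
from fit import *
im=bot.camera("wrist");cv2.imwrite(f"pics/w22.png",im[:,:,::-1])
E
python3 go.py .5773 -.0674 .2 150
```

```text
clock: 34.83
eef_pos: [0.4319, -0.3553, 0.0224]
tool_rot: [0.217, 0.976, -0.0, 0.001]
ft_force: [0.9, 1.0, 6.1]
grip_width: 0.0385
clock: 35.45
eef_pos: [0.4333, -0.3567, 0.2059]
tool_rot: [0.217, 0.976, -0.002, 0.004]
ft_force: [0.5, 0.1, -0.8]
grip_width: 0.0377
yaw 155.0 pos [ 0.432  -0.3557  0.203 ] j [-0.69  0.36  0.16  1.37 -0.   -0.25] grip 0.0378 clk 35.50 F [-0.  -0.  -2.6]
shift [-0.0097  0.3227  0.0027] turn 0.0415 tilt [ 0.003 -0.003 -1.   ]
```

View pics/w22.png

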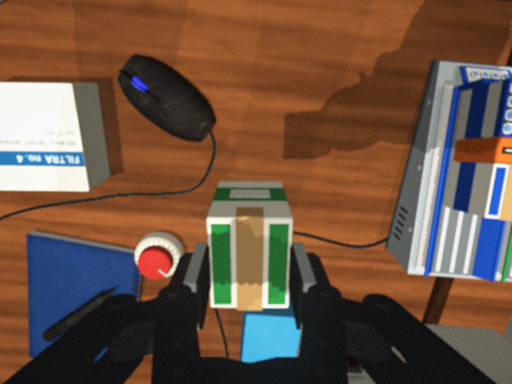

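```bash
python3 -m inch '[[-0.002,0.058,0,0.02,0.9],[-0.005,0.116,0,0.041,0.9],[-0.007,0.174,0,0.041,0.9],[-0.009,0.232,0,0.041,0.9],[-0.011,0.29,0,0.041,0.9],[-0.014,0.322,0.003,0.041,0.9],[-0.014,0.322,0.003,0.041,0.9],[-0.014,0.322,0.003,0.041,0.9],[-0.014,0.322,0.003,0.041,0.9]]'; python3 go.py .5808 -.0694 .075 150;python3 - <<'E'
from fit import *
im=bot.camera("wrist");cv2.imwrite(f"pics/w23.png",im[:,:,::-1])
E
```

```text
clock: 36.62
eef_pos: [0.5791, -0.07, 0.1976]
tool_rot: [0.259, 0.966, -0.0, -0.001]
ft_force: [0.3, -0.4, -1.5]
grip_width: 0.038
yaw 150.0 pos [ 0.5791 -0.07    0.1976] j [-0.12  0.41  0.23  1.39 -0.    0.4 ] grip 0.0380 clk 36.62 F [ 0.3 -0.4 -1.5]
shift [-0.0013  0.0015  0.1226] turn -0.0003 tilt [-0.001 -0.    -1.   ]
```

View pics/w23.png

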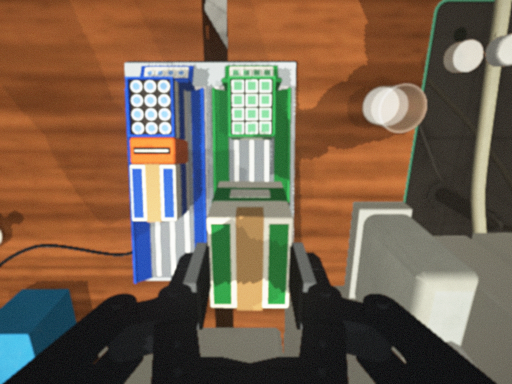

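```bash
python3 -m inch '[[-0.001,0.001,0.05,0,0.9],[-0.001,0.001,0.1,0,0.9],[-0.001,0.001,0.118,0,0.9],[-0.001,0.001,0.122,0,0.9],[-0.001,0.001,0.122,0,0.9],[-0.001,0.001,0.122,0,0.9],[-0.001,0.001,0.122,0,0.9],[-0.001,0.001,0.122,0,0.9]]'; python3 go.py .5808 -.0694 .0705 150;python3 - <<'E'
from fit import *
im=bot.camera("wrist");cv2.imwrite(f"pics/w24.png",im[:,:,::-1])
E
```

```text
clock: 37.67
eef_pos: [0.5817, -0.0686, 0.0769]
tool_rot: [0.258, 0.966, 0.0, 0.001]
ft_force: [-0.2, 0.1, -1.5]
grip_width: 0.0379
yaw 150.1 pos [ 0.5817 -0.0686  0.0769] j [-0.12  0.49  0.03  1.11 -0.    0.41] grip 0.0379 clk 37.67 F [-0.2  0.1 -1.5]
shift [ 0.0004 -0.0012  0.0064] turn 0.0006 tilt [ 0.001 -0.    -1.   ]
```

View pics/w24.png

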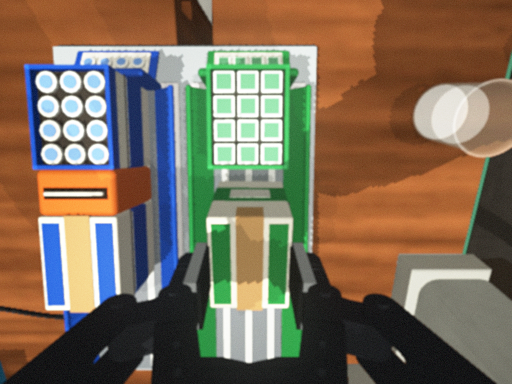

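```bash
python3 -m inch '[[0.001,-0.001,0.004,0,0.9],[0.001,-0.001,0.005,0,0.9],[0.001,-0.001,0.005,0,0.9],[0.001,-0.001,0.005,0,0.9]]'; python3 -m inch '[[0.001,0,0.001,0,0.9],[0.001,0,0.001,0,0.65],[0.001,0,0.001,0,0.5],[0.001,0,0.001,0,0.4],[0.001,0,0.001,0,0.35],[0.001,0,0.001,0,0.35],[0.001,0,0.001,0,0.35]]'; python3 -m inch '[[0,0,-0.03,0,0.35],[0,0,-0.08,0,0.35],[0,0,-0.13,0,0.35],[0,0,-0.13,0,0.35],[0,0,-0.13,0,0.35]]';python3 - <<'E'
from h import *
im=bot.camera("wrist");cv2.imwrite("pics/w25.png",im[:,:,::-1])
E
python3 go.py .42 -.3 .22 150
```

```text
clock: 38.22
eef_pos: [0.58, -0.0689, 0.0712]
tool_rot: [0.258, 0.966, 0.0, -0.0]
ft_force: [0.1, 0.0, -1.4]
grip_width: 0.038
clock: 39.1
eef_pos: [0.5791, -0.0684, 0.0702]
tool_rot: [0.258, 0.966, 0.0, 0.0]
ft_force: [0.7, -0.6, 0.3]
grip_width: 0.0551
clock: 39.72
eef_pos: [0.5789, -0.0684, 0.1999]
tool_rot: [0.258, 0.966, -0.0, -0.0]
ft_force: [0.4, -0.3, 0.2]
grip_width: 0.0554
yaw 150.1 pos [ 0.5783 -0.0683  0.1989] j [-0.12  0.41  0.23  1.4  -0.    0.4 ] grip 0.0556 clk 39.77 F [-0.2 -0.   0.6]
shift [ 0.0216 -0.2798 -0.0208] turn 0.0005 tilt [-0.002  0.    -1.   ]
```

View pics/w25.png

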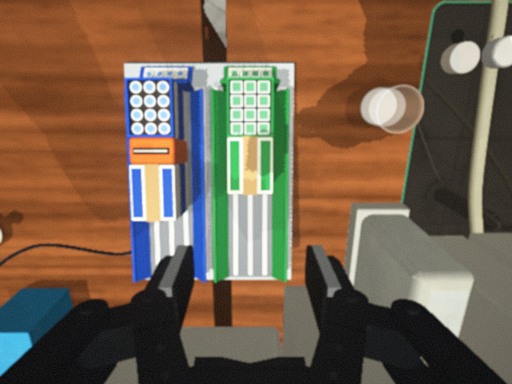

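Both lanes are filled. I'll back off for a clear check with the top and scene cameras.

```bash
python3 -m inch '[[0.01,-0.05,-0.03,0,0.35],[0.025,-0.1,-0.03,0,0.35],[0.04,-0.15,-0.03,0,0.35],[0.055,-0.2,-0.03,0,0.35],[0.07,-0.25,-0.03,0,0.35],[0.09,-0.3,-0.03,0,0.35],[0.1,-0.33,-0.03,0,0.35],[0.1,-0.33,-0.03,0,0.35],[0.1,-0.33,-0.03,0,0.35]]';python3 - <<'E'
from h import *
t=bot.camera("top")[:,:,::-1];s=bot.camera("scene")[:,:,::-1]
cv2.imwrite("pics/t26.png",cv2.resize(t[60:260,120:370],None,fx=3,fy=3,interpolation=2))
cv2.imwrite("pics/s26.png",cv2.resize(s[120:270,150:390],None,fx=3.3,fy=3.3,interpolation=2))
E
```

```text
clock: 40.9
eef_pos: [0.3276, -0.3038, 0.2291]
tool_rot: [0.258, 0.966, 0.001, -0.001]
ft_force: [0.6, 0.3, 0.8]
grip_width: 0.0555
```

View pics/t26.png

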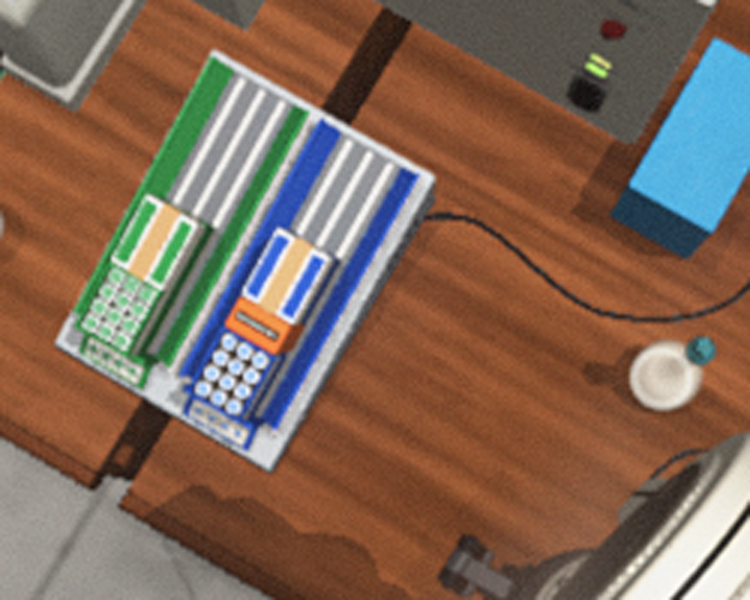

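View pics/s26.png

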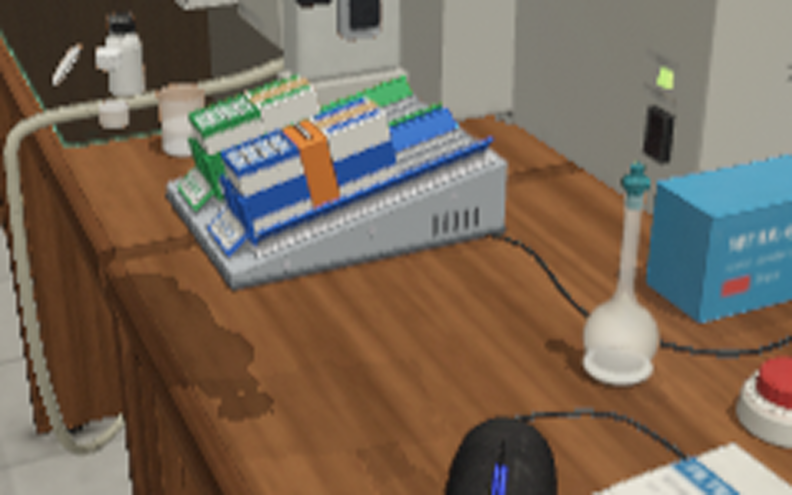

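Both views show the correct order with everything upright and closed up, and the flask standing. Handing in.

```bash
python3 -c "
from workcell import bot
print(bot.job_done())"
```

```text
the job is handed in; nothing more can be done
None
```

I restocked the dispenser and handed the job in at about 41 s of the 128 s allowed.

- **Blue lane:** from the stop up, opened cups, orange marker with its cards facing up and down the lane, then sealed cups.
- **Green lane:** opened cuvettes at the stop, then sealed cuvettes.

In the last top and scene pictures every item stood upright and lengthwise in its lane with no visible gap. The flask was standing untouched, and the arm was clear of everything. The wrist force never read above about 6 N at the end of a move.

**What disagreed or went wrong:**
- The top camera's positions were 1–3 mm off the wrist camera's. I used the wrist camera's for the grasps and shifted the lanes to match.
- I measured carton heights only roughly, from the top and scene views, at 18–34 mm for the carton centres against a true 30 mm. I took the lane heights from the text; light contact or no force at each release agreed with them.
- On the first grasp I typed a 2 mm sideways shift with the wrong sign. The gripper dragged the opened cups about 4 mm before holding them, with no further effect.

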